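# Insulation test of anodised heatsinks on the bench tester

## Robot

A 6-joint arm with a two-finger parallel gripper is mounted at the origin on a cart in front of the work surface, level with it; the furniture and walls round the work are solid. World frame = base frame: x ahead of the robot, y to its left, z up, the work surface at z = 0. Lengths are in mm, angles in rad, forces in N, time in s.
With the tool pointing down it reaches from about 375 to 925 mm from the base axis. Payload 5.7 kg.
Tool frame: the origin (TCP) lies midway between the tips of the shut fingers; the grasp point (between the pads) lies env.hold_point_z behind it (env.hold_point_z is the distance from the TCP to the grasp point, in mm); z points along the fingers, y is the direction in which the jaws open and shut (so a half turn about z gives the same grasp; the last joint's range is limited). The gripper opens to 88 mm and grips with 3 to 60 N. Pads are 20 mm wide; open, the fingers measure 115 mm over their backs; the gripper's body (75 mm by 178 mm) begins 61 mm behind the grasp point.
Start: joints at [1.037, 0.359, 1.51, -0, 1.272, -0.115], TCP at [243.987, 548.117, 222.623] pointing down, gripper open.
Joint ranges: [-2.97, 2.97], [-1.01, 2.36], [0.21, 2.38], [-0.96, 4.11], [0.2, 2.71], [-2.98, 2.98]. Speed limits (rad/s): [2.39, 2.39, 3.14, 3.14, 3.14, 3.14].

## Interface

Orientations are given as a unit quaternion [w, x, y, z].
In Python, from bench import env, vision, ticket gives the robot as it stands.
- The arm moves only by the tool arm_command, never from a script. Its arguments are lists of equal length, an entry for each row: "delta_pos": the shift along the tool's x, y, z in m, a list of three; "dr": the turn, a rotation vector about the tool's x, y, z in rad, a list of three; "claw": the finger opening in m, from 0 to 0.0878. In form: {"delta_pos": [[dx, dy, dz], ...], "dr": [[rx, ry, rz], ...], "claw": [claw, ...]}. A call has 1 to 5 rows; each row is the pose to reach, as a shift and turn from the pose commanded when the call began, along the tool's axes at that moment; what a row does not reach only later rows make up. A row lasts 1/8 s, in which the tool goes at most 62.5 mm and 10.7 degrees, less where a joint would pass 70% of its speed; a pose out of reach is approached as far as the arm can. A call with a gripper value outside its range is refused whole. The fingers move at their own pace and stop on an object; the grip force is fixed at half the most. Time passes only in rows, so rows that repeat a pose let the fingers close. It gives the time, the measured TCP pose, the force and the opening at its end, in the units of the state.
- env.get_obs(): the state, without advancing time (a new reading comes with each control period).
- vision.capture(name): name is "scene" or "top" or "wrist"; returns a dict with "image" (420x560x3 uint8, red, green, blue), "range_z" (420x560 float32, mm along the optical axis (not along the pixel's ray), 0 where there is no reading), "K" (3x3 intrinsics, pixels), "T" (4x4, takes a point from camera to world coordinates). Camera axes: x right, y down, z forward; pixel columns grow to the right and rows downward; lengths in mm; the calibration is good to about 2 mm. A picture is of the moment at which its call begins.
- ticket.hand_in(): hands the job in, once; it reports no verdict.
The state is a dict: "clock": time; "joints": joint angles; "dq": joint speeds; "tau": joint torques, N m; "tcp_pos": TCP position; "eef_rot": TCP orientation; "force": force on the tool from outside, world axes, zero at the start; "torque": the same for the moment, N m; "width": finger opening in mm.
Only numpy, scipy, OpenCV 4.12 (cv2) and the standard library are available. Lean on these libraries where they do the work, as an engineer would, in place of code of your own. Each camera call takes 0.05 s, during which the arm holds its last target. There are 200 camera calls.

## Task

Insulation test: set every loose black heatsink on the test plate, base down and fins up, each squarely covering a brass contact pad of its own; then turn the tester's selector knob until its white line points at the white arrow head of the setting marker, and press the three push buttons fully, one at a time, in order of size, smallest first. When that is done turn the knob back until its white line points at the rest mark (the small steel stud), and only then move the heatsinks into the tray, each lying fins up and flat on the floor of a cell. Until the knob is back at rest all heatsinks must stay on their pads (put one back if it gets knocked off), and the other things on the bench stay where they lie.

Things in the scene. Friction and masses are not known exactly. Their poses are not given: they have to be found in the camera images.
- tester: grey bench instrument fixed to the bench, 160 mm (its x) by 220 mm (its y), flat top 40 mm above the bench; origin at the centre of its underside, z up. The selector dial stands on the +y half (axis at x 0, y +50 mm), the three push buttons in a row along x at y -65 mm (at x -52, 0 and +52 mm, which button is where varies)
- selector (a joint): angle (rad) of the selector knob: 0 = its white line points at the rest mark; grows clockwise seen from above; stops at -0.5 and 3.7; stays where it is left (friction 0.05 N m). Plain black knob: round skirt 56 mm across, its top 53.5 mm above the bench, carrying a grip bar 46 mm long, 13 mm wide, from the skirt's top up to 79.5 mm above the bench. Nothing beside the bar stands higher than the skirt
- selector_grip (a point): point on the knob's axis, 69.5 mm above the bench, in the upper part of the grip bar. Its x axis runs along the bar towards the end with the white line; z up
- selector_mark (a point): point where the knob's white line points, 36 mm from the knob's axis, 47.5 mm above the bench (8 mm outside the skirt's edge; it turns with the knob)
- rest_mark (a point): the rest mark: beside the small round steel stud on the dial, a fixed point of the tester 36 mm from the knob's axis, 47.5 mm above the bench; the long tick beside it begins the scale (ticks every 15 degrees)
- set_mark (a point): the setting mark: a point of the setting marker's white arrow head, on its middle line, 36 mm from the knob's axis, 47.7 mm above the bench. The marker is a flat dark ring round the dial with one raised white arrow head (5 mm high) that points inward at the knob; it is fixed, but set to another angle from start to start (1.7 to 2.9 rad clockwise of the rest mark)
- small_button (a joint): travel (m) of the smallest grey push button, 0 = up, 0.006 = fully down; springs back by itself, fully down takes 5 N
- small_button_top (a point): centre of the top face of the smallest grey push button: round cap 16 mm across, its top 62 mm above the bench and 10 mm above its round black housing of 32 mm; it moves straight down when pressed
- middle_button (a joint): travel (m) of the middle-sized grey push button, 0 = up, 0.006 = fully down; springs back by itself, fully down takes 5 N
- middle_button_top (a point): centre of the top face of the middle-sized grey push button: round cap 24 mm across, its top 62 mm above the bench and 10 mm above its round black housing of 40 mm; it moves straight down when pressed
- large_button (a joint): travel (m) of the largest grey push button, 0 = up, 0.006 = fully down; springs back by itself, fully down takes 5 N
- large_button_top (a point): centre of the top face of the largest grey push button: round cap 32 mm across, its top 62 mm above the bench and 10 mm above its round black housing of 48 mm; it moves straight down when pressed
- nest: test plate: grey plate fixed to the bench, 245 mm (its x) by 120 mm (its y), flat top 6 mm above the bench, origin at the centre of its underside, z up. Three flush brass contact pads, 28 mm (along x) by 40 mm (along y), each framed by thin white corner marks, lie along its middle
- contacts_1 (a point): middle of brass contact pad 1, at x -80 mm in the test plate's frame, 6 mm above the bench; a loaded heatsink's origin belongs here, with its x axis along the plate's x (either way round), so that it covers the pad
- contacts_2 (a point): middle of brass contact pad 2, at x +0 mm in the test plate's frame, 6 mm above the bench; a loaded heatsink's origin belongs here, with its x axis along the plate's x (either way round), so that it covers the pad
- contacts_3 (a point): middle of brass contact pad 3, at x +80 mm in the test plate's frame, 6 mm above the bench; a loaded heatsink's origin belongs here, with its x axis along the plate's x (either way round), so that it covers the pad
- tray: black plastic tray fixed on the bench, 140 mm (its x) by 220 mm (its y), empty at the start; origin at the centre of its underside. Floor 2 mm thick, inside 126 by 206 mm, outer walls 22 mm high; dividers 2 mm thick and 14 mm high at x 0 and at y -52, 0 and +52 mm make eight cells, each 62 mm along x and 50 mm along y, centred at x -32 and +32 mm, y -78, -26, +26 and +78 mm
- heatsink_1: black anodised heatsink, 28 mm (x) by 40 mm (y) by 22 mm high, 35 g, all alike, lying base down, fins up, on the bench at the start; may be absent. Origin at the centre of its underside, z up. Base 4 mm thick, 40 mm in y; the fins run along x; the two outer fins' outer faces, at y -19 and +19 mm, reach from z 4 to 22 mm over the whole 28 mm (a good grip across y)
- heatsink_2: black anodised heatsink, 28 mm (x) by 40 mm (y) by 22 mm high, 35 g, all alike, lying base down, fins up, on the bench at the start; may be absent. Origin at the centre of its underside, z up. Base 4 mm thick, 40 mm in y; the fins run along x; the two outer fins' outer faces, at y -19 and +19 mm, reach from z 4 to 22 mm over the whole 28 mm (a good grip across y)
- heatsink_3: black anodised heatsink, 28 mm (x) by 40 mm (y) by 22 mm high, 35 g, all alike, lying base down, fins up, on the bench at the start; may be absent. Origin at the centre of its underside, z up. Base 4 mm thick, 40 mm in y; the fins run along x; the two outer fins' outer faces, at y -19 and +19 mm, reach from z 4 to 22 mm over the whole 28 mm (a good grip across y)
- heatsink_4: black anodised heatsink, 28 mm (x) by 40 mm (y) by 22 mm high, 35 g, all alike, lying base down, fins up, on the bench at the start; may be absent. Origin at the centre of its underside, z up. Base 4 mm thick, 40 mm in y; the fins run along x; the two outer fins' outer faces, at y -19 and +19 mm, reach from z 4 to 22 mm over the whole 28 mm (a good grip across y)
- tweezers: bright tweezers, 123 mm long, 9 mm high, lying on the bench: not part of the job, leave it where it lies; origin at the middle of its underside
- pen: blue click pen, 145 mm long, 9 mm high, lying on the bench: not part of the job, leave it where it lies; origin at the middle of its underside
There are look-alikes about, which are no part of the job. What is shaped like the heatsink_2 but green or turquoise is not meant.

How it is judged:
By the outcome, as a careful person would: the job done as asked, in the order asked, and still so for the second after the job is handed in, with the robot touching nothing.
Of heatsink_1, heatsink_2, heatsink_3, heatsink_4 only 2 to 3 are there at a start; the rules pass over those that are not, and their reading is None.
At some moment in a run one of heatsink_1, heatsink_2, heatsink_3, heatsink_4 may be knocked a few centimetres aside while the robot is not near it.
Once in a run the grip may slacken for a moment while it holds something.
It also fails if it takes over 210 s, if anything falls off the work surface, if the arm or the gripper's body presses on something with over 40 N, if the wrist force passes 120 N, or if a joint passes its speed limit or range.

## Working session

There is one attempt and no reset: what is moved stays moved. The work goes in short steps, Python scripts to look and compute and a tool call to move; the robot and the scene stay as the last step left them, time stands still between calls to the robot, and variables do not carry over. Pictures are saved under pics/ and viewed, about 12 in all and at most 16, crops included, and the job is handed in when it is done.

Besides the shell and the picture viewer there is one more tool, called after "Emit:" as name(argument=value, ...), one argument or row to a line, values as JSON. arm_command: Moves the arm, as the interface text tells. Its arguments: {"type":"object","properties":{"delta_pos":{"type":"array","items":{"type":"array","items":{"type":"number"}}},"dr":{"type":"array","items":{"type":"array","items":{"type":"number"}}},"claw":{"type":"array","items":{"type":"number"}}},"required":["delta_pos","dr","claw"]}

```bash
mkdir -p pics; ls; python3 - <<'E'
from bench import env, vision
import cv2,numpy as np
print(env.get_obs(), env.hold_point_z)
for n in ("top","scene"):
    c=vision.capture(n); cv2.imwrite(f"pics/{n}0.png",cv2.resize(c["image"][:,:,::-1],(800,600),interpolation=cv2.INTER_CUBIC))
    np.savez(f"{n}0.npz",**c); print(c["K"],c["T"])
E
```

```text
pics
{'clock': 0.0, 'joints': array([ 1.03692879e+00,  3.59504177e-01,  1.51142016e+00,  6.15959011e-06,
        1.27246763e+00, -1.15082673e-01]), 'dq': array([-0.00051373,  0.00076222, -0.00071874, -0.00072579,  0.00101589,
       -0.00069321]), 'tau': array([ 3.44279251e-04, -5.15380383e+01, -2.70723277e+01,  6.74734614e-02,
        3.50233179e-02, -1.04408459e-04]), 'tcp_pos': array([243.6402124 , 547.5676192 , 221.81473983]), 'eef_rot': array([-2.89609569e-04,  2.07866446e-01,  9.78156803e-01, -8.51771112e-04]), 'force': array([ 0.1835292 , -0.33330781, -0.48591501]), 'torque': array([ 0.02683185, -0.05508314,  0.00365438]), 'width': 87.97110795458698} 18.700000000000003
[[511.6124768    0.         272.94351417]
 [  0.         511.6124768  207.52210891]
 [  0.           0.           1.        ]] [[-2.05095659e-02 -9.80133063e-01  1.97277818e-01  2.60989639e+02]
 [-9.99787486e-01  2.05174876e-02 -2.00397259e-03  8.62371057e+00]
 [-2.08348539e-03 -1.97276994e-01 -9.80345575e-01  1.28428188e+03]
 [ 0.00000000e+00  0.00000000e+00  0.00000000e+00  1.00000000e+00]]
[[439.72002561   0.         278.10183201]
 [  0.         439.72002561 210.1869073 ]
 [  0.           0.           1.        ]] [[ 7.25365922e-01 -3.92100701e-01  5.65774972e-01 -8.92853911e+01]
 [-6.88042090e-01 -3.87871960e-01  6.13313481e-01 -6.23935787e+02]
 [-2.10323986e-02 -8.34153693e-01 -5.51130888e-01  6.57207922e+02]
 [ 0.00000000e+00  0.00000000e+00  0.00000000e+00  1.00000000e+00]]
```

View pics/top0.png

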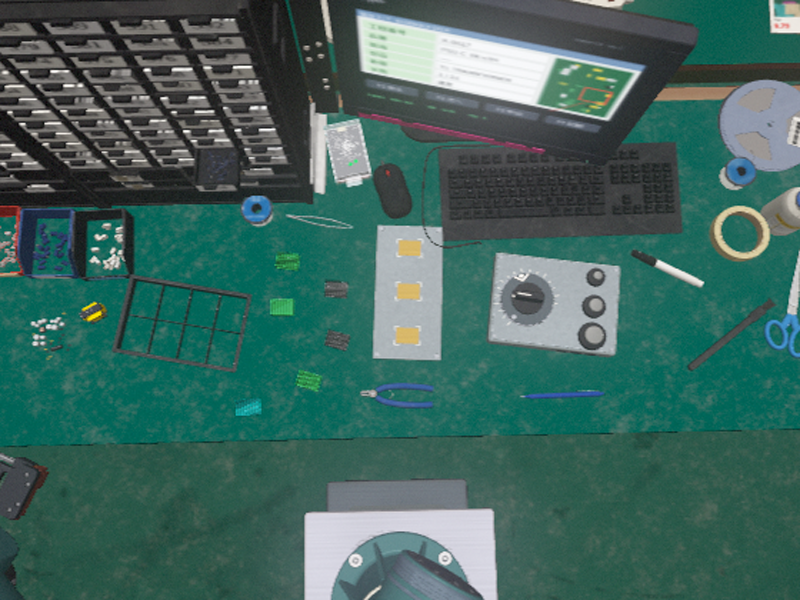

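View pics/scene0.png

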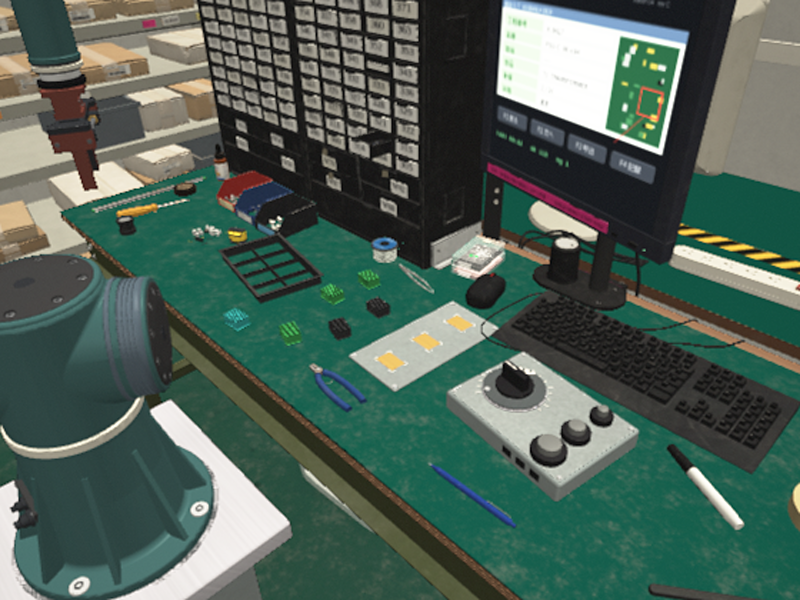

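The candidates in the top view (800x600) are as follows:
- **Black heatsinks:** (335,289) and (337,340). These are the ones I want.
- **Look-alikes:** green at (287,261), (282,306) and (308,380), and turquoise at (248,407).
- **Other black items:** the mouse at (393,190) and the drawer bin at (218,168).

Other pixel positions:
- **Plate pads:** (409,248), (408,291) and (407,336).
- **Tester knob:** (527,295).
- **Buttons:** small (596,277), middle (594,306), large (592,335).
- **Tray:** (183,323).

```bash
cat > h.py <<'E'
import numpy as np, cv2
from bench import env, vision
from scipy.spatial.transform import Rotation as R
def world(c):
    h,w=c["range_z"].shape; v,u=np.mgrid[0:h,0:w]; K=c["K"]; z=c["range_z"]
    p=np.stack([(u-K[0,2])/K[0,0]*z,(v-K[1,2])/K[1,1]*z,z],-1)
    return p@c["T"][:3,:3].T+c["T"][:3,3]
def ray(c,uv,z):
    """pixels -> world xy at height z"""
    uv=np.atleast_2d(uv).astype(float); K=c["K"]
    d=np.stack([(uv[:,0]-K[0,2])/K[0,0],(uv[:,1]-K[1,2])/K[1,1],np.ones(len(uv))],-1)@c["T"][:3,:3].T
    o=c["T"][:3,3]; return (o+d*((z-o[2])/d[:,2])[:,None])[:,:2]
def proj(c,P):
    P=np.atleast_2d(P); q=(P-c["T"][:3,3])@c["T"][:3,:3]; q=q@c["K"].T; return q[:,:2]/q[:,2:]
def ortho(c,cx,cy,sx,sy,z,s=3):
    """top-down rectified picture at height z: right = -y, up = +x, s px/mm, centred cx,cy"""
    w,h=int(sx*s),int(sy*s); v,u=np.mgrid[0:h,0:w]
    P=np.stack([cx+(h/2-v)/s,cy+(w/2-u)/s,np.full(v.shape,z)],-1).reshape(-1,3)
    q=proj(c,P).reshape(h,w,2).astype(np.float32)
    return cv2.remap(c["image"],q[...,0],q[...,1],cv2.INTER_CUBIC)
def rects(c,mask,z,amin=20):
    """min-area rects of blobs at height z: centre, sizes, angle of long axis in world, area"""
    out=[]
    for k in cv2.findContours(mask.astype(np.uint8),cv2.RETR_EXTERNAL,cv2.CHAIN_APPROX_NONE)[0]:
        if cv2.contourArea(k)<amin: continue
        P=ray(c,k[:,0],z).astype(np.float32); r=cv2.minAreaRect(P); b=cv2.boxPoints(r)
        e=[b[1]-b[0],b[2]-b[1]]; L=max(e,key=np.linalg.norm)
        out.append((np.round(r[0],1),np.round(sorted(map(np.linalg.norm,e)),1),round(float(np.arctan2(L[1],L[0])),3)))
    return out
E
python3 - <<'E'
from h import *
c=dict(np.load("top0.npz")); im=c["image"].astype(int); W=world(c)
hsv=cv2.cvtColor(c["image"],cv2.COLOR_RGB2HSV).astype(int)
H,S,V=hsv[...,0],hsv[...,1],hsv[...,2]
print("pads",rects(c,(H>12)&(H<28)&(S>100)&(V>150)&(W[...,2]<20),6))
print("white?",)
dark=(V<90)&(S<110)&(W[...,2]>8)&(W[...,2]<35)&(W[...,0]<700)
for r in rects(c,dark,22): print("dark",r)
for n,P in dict(A=(335,289),B=(337,340),knob=(527,295),tray=(183,323),b1=(596,277),b2=(594,306),b3=(592,335)).items():
    u=int(P[0]*.7);v=int(P[1]*.7); print(n,W[v,u].round())
t=(W[...,2]>34)&(W[...,2]<44)&(W[...,1]<-60)&(W[...,1]>-500)&(W[...,0]<620)
for r in rects(c,t,40,500): print("tester",r)
t=(W[...,2]>3)&(W[...,2]<10)&(V>100)&(S<60)
for r in rects(c,t,6,500): print("plate",r)
t=(W[...,2]>10)&(W[...,2]<26)&(W[...,1]>230)
for r in rects(c,t,22,500): print("tray",r)
E
```

```text
pads [(array([447., -23.]), array([25.5, 35.4], dtype=float32), 1.548), (array([528. , -26.3]), array([23.5, 33.3], dtype=float32), 1.55), (array([607.1, -30.9]), array([24. , 33.7], dtype=float32), 1.55)]
white?
dark (array([ 399.8, -536.8]), array([10.8, 71.2], dtype=float32), -0.916)
dark (array([412.5, 277.7]), array([25.3, 57.5], dtype=float32), -0.625)
dark (array([ 455.7, -612.1]), array([12.9, 75.3], dtype=float32), -0.959)
dark (array([501.3, 533. ]), array([10.6, 37.1], dtype=float32), -1.105)
dark (array([ 578., -446.]), array([14.4, 44.5], dtype=float32), 1.059)
dark (array([533.6, 377.2]), array([249. , 250.3], dtype=float32), 1.383)
dark (array([619.1, 528.2]), array([ 74.8, 121.6], dtype=float32), -0.021)
dark (array([696. , 524.3]), array([10.8, 31.7], dtype=float32), 1.55)
dark (array([682.1,  -6.6]), array([43.2, 54.3], dtype=float32), 1.55)
dark (array([ 669.9, -304.7]), array([ 62.1, 432.2], dtype=float32), -1.559)
A [535. 105.   3.]
B [446. 104.  -2.]
knob [ 503. -222.   79.]
tray [477. 372.  13.]
b1 [ 536. -348.   61.]
b2 [ 483. -338.   64.]
b3 [ 435. -333.   60.]
tester (array([ 494.2, -276.7]), array([159.3, 219.6], dtype=float32), 1.435)
plate (array([527.9, -26.3]), array([120.8, 243.5], dtype=float32), -0.05)
tray (array([539.7, 461.9]), array([213.7, 472.5], dtype=float32), 0.962)
```

Emit:
arm_command(
  delta_pos=[
    [0,0,-0.05],
    [0,0,-0.1],
  ],
  dr=[
    [0,0,0],
    [0,0,0],
  ],
  claw=[0.0878,0.0878],
)

```text
clock: 0.35
tcp_pos: [243.6, 547.4, 322.7]
eef_rot: [-0.0, 0.208, 0.978, -0.001]
force: [0.8, 1.0, 0.5]
width: 87.7
```

Emit:
arm_command(
  delta_pos=[
    [-0.051,-0.039,0],
    [-0.102,-0.077,0],
    [-0.152,-0.116,0],
    [-0.203,-0.154,0],
    [-0.203,-0.154,0],
  ],
  dr=[
    [0,0,-0.14],
    [0,0,-0.28],
    [0,0,-0.42],
    [0,0,-0.42],
    [0,0,-0.42],
  ],
  claw=[0.0878,0.0878,0.0878,0.0878,0.0878],
)

```text
clock: 0.98
tcp_pos: [368.1, 321.7, 322.4]
eef_rot: [-0.0, 0.002, 1.0, -0.001]
force: [0.2, 1.2, -0.2]
width: 87.5
```

Emit:
arm_command(
  delta_pos=[
    [-0.03,-0.055,0],
    [-0.06,-0.11,0],
    [-0.09,-0.165,0],
    [-0.12,-0.224,0],
    [-0.12,-0.224,0],
  ],
  dr=[
    [0,0,0],
    [0,0,0],
    [0,0,0],
    [0,0,0],
    [0,0,0],
  ],
  claw=[0.0878,0.0878,0.0878,0.0878,0.0878],
)

```text
clock: 1.6
tcp_pos: [488.7, 98.8, 322.2]
eef_rot: [-0.0, 0.002, 1.0, -0.0]
force: [-0.6, 1.0, -0.5]
width: 87.7
```

```bash
cat >> h.py <<'E'
def pose():
    o=env.get_obs(); q=o["eef_rot"]; M=R.from_quat([q[1],q[2],q[3],q[0]]).as_matrix()
    return o["tcp_pos"],M,o
def plan(x,y,z,jaw):
    """tool-frame shift (m) and turn from measured pose to TCP x,y,z, jaws along world angle jaw (mod pi), pointing down"""
    p,M,o=pose(); d=M.T@(np.array([x,y,z])-p)/1000
    jaw0=np.arctan2(M[1,1],M[0,1]); r=(jaw0-jaw+np.pi/2)%np.pi-np.pi/2
    print("plan d",d.round(4),"rz",round(r,4),"q",o["joints"].round(2),"t",round(o["clock"],1))
def snap(name,n):
    c=vision.capture(name); np.savez(n+".npz",**c); return c
E
python3 - <<'E'
from h import *
c=snap("wrist","w1"); p,M,o=pose(); print(p,M.round(3)); print(c["K"],c["T"].round(3)); print("cam in tool",(M.T@(c["T"][:3,3]-p)).round(1))
cv2.imwrite("pics/w1.png",c["image"][:,:,::-1])
E
```

```text
[487.84229467 100.19669013 322.19020007] [[-1.     0.002 -0.001]
 [ 0.002  1.     0.   ]
 [ 0.001  0.    -1.   ]]
[[344.30671503   0.         278.71563726]
 [  0.         344.30671503 214.28045346]
 [  0.           0.           1.        ]] [[ 2.00000e-03  9.53000e-01  3.04000e-01  4.05117e+02]
 [ 1.00000e+00 -2.00000e-03 -1.00000e-03  9.92050e+01]
 [-0.00000e+00  3.04000e-01 -9.53000e-01  4.83990e+02]
 [ 0.00000e+00  0.00000e+00  0.00000e+00  1.00000e+00]]
cam in tool [  82.9   -1.1 -161.7]
```

View pics/w1.png

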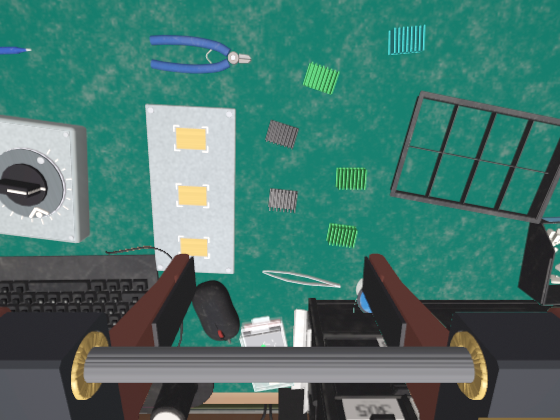

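```bash
python3 - <<'E'
from h import *
c=dict(np.load("w1.npz")); W=world(c); hsv=cv2.cvtColor(c["image"],cv2.COLOR_RGB2HSV).astype(int); H,S,V=[hsv[...,i] for i in range(3)]
print("bench z",np.median(W[100:120,330:360,2]),"plate z",np.median(W[160:175,205:225,2]))
k=np.ones((5,5),np.uint8)
reg=np.zeros(V.shape,bool); reg[110:220,255:310]=1
m=cv2.morphologyEx(((S<110)&reg).astype(np.uint8),cv2.MORPH_CLOSE,k)
for z in (22,): print("hs col",rects(c,m,z,100))
zz=(W[...,2]>13)&(W[...,2]<30)&reg
m2=cv2.morphologyEx(zz.astype(np.uint8),cv2.MORPH_CLOSE,k)
print("hs depth",rects(c,m2,22,100)); print(np.percentile(W[zz][:,2],[5,50,95]))
print("pads",rects(c,(H>12)&(H<28)&(S>90)&(V>150)&(W[...,2]<20),6,200))
t=np.zeros(V.shape,bool);t[80:290,140:242]=1
print("plate",rects(c,cv2.morphologyEx(((V>90)&((S<60)|((H<30)&(S>90)))&t).astype(np.uint8),cv2.MORPH_OPEN,k),6,2000))
t=np.zeros(V.shape,bool);t[85:225,385:560]=1
print("tray",rects(c,cv2.morphologyEx(((W[...,2]>8)&(W[...,2]<30)&t).astype(np.uint8),cv2.MORPH_CLOSE,k),22,500))
o=ortho(c,490,95,80,160,22,5); cv2.imwrite("pics/o1.png",cv2.rotate(o,0)[:,:,::-1])
E
```

```text
bench z 2.7222486692296286 plate z 5.827573673715591
hs col [(array([531.9,  99.7]), array([32.7, 47.8], dtype=float32), 1.467), (array([452.6, 103.1]), array([45.6, 47.5], dtype=float32), -0.289)]
hs depth [(array([534. , 103.8]), array([29.4, 36.6], dtype=float32), 1.463), (array([443.3, 102.4]), array([27.7, 36.8], dtype=float32), 1.254)]
[15.8609969  21.03286759 22.55752247]
pads [(array([609.2, -29.3]), array([26. , 38.7], dtype=float32), 1.569), (array([528.9, -25.5]), array([26.3, 37.6], dtype=float32), 1.512), (array([449. , -21.5]), array([26.5, 37.7], dtype=float32), 1.52)]
plate [(array([530.5, -24.8]), array([120.2, 248.4], dtype=float32), -0.05)]
tray [(array([481.8, 385.7]), array([142.4, 249.6], dtype=float32), 1.382)]
```

View pics/o1.png

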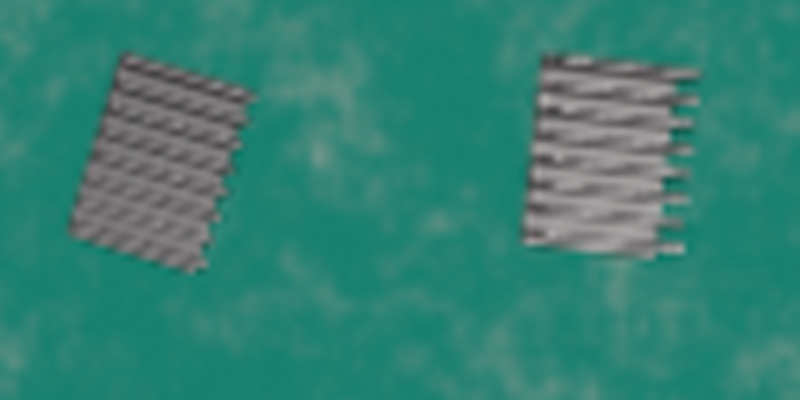

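```bash
cat >> h.py <<'E'
import json
def wp(*pts):
    """plan waypoints (x,y,z,jaw) from tracked commanded pose; prints shift/turn per call and tracks the rounded values"""
    s=json.load(open("cmd.json"))
    for x,y,z,j in pts:
        a=s[3]; tx=np.array([-np.sin(a),np.cos(a)]); ty=np.array([np.cos(a),np.sin(a)])
        r=round(float((a-j+np.pi/2)%np.pi-np.pi/2),3)
        d=np.array([x-s[0],y-s[1]]); dx,dy,dz=[round(float(2*k))/2000 for k in (d@tx,d@ty,s[2]-z)]
        n=int(np.ceil(max(np.linalg.norm([dx,dy,dz])/.0625,abs(r)/.186)))
        print(f"[{dx}, {dy}, {dz}] [0,0,{r}] rows>={n}")
        xy=np.array(s[:2])+1000*(dx*tx+dy*ty); s=[*map(float,xy),s[2]-1000*dz,a-r]
    json.dump(s,open("cmd.json","w")); print("cmd",np.round(s,3),"meas",env.get_obs()["tcp_pos"].round(1))
E
python3 - <<'E'
from h import *
a=1.152; tx=np.array([-np.sin(a),np.cos(a)]); ty=np.array([np.cos(a),np.sin(a)])
xy=np.array([243.987,548.117])-203*tx-154*ty; a=1.572
tx=np.array([-np.sin(a),np.cos(a)]); ty=np.array([np.cos(a),np.sin(a)]); xy=xy-120*tx-224*ty
json.dump([*xy,322.6,a],open("cmd.json","w")); print(xy)
wp((533.3,103.8,90,1.466),(533.3,103.8,6,1.466),(533.3,103.8,80,1.466),(528.9,-25.5,80,1.521),(528.9,-25.5,12,1.521),(528.9,-25.5,90,1.521))
E
```

```text
[487.08728191 101.01822056]
[-0.046, 0.0025, 0.2325] [0,0,0.106] rows>=4
[0.0, 0.0, 0.084] [0,0,0.0] rows>=2
[0.0, 0.0, -0.074] [0,0,0.0] rows>=2
[-0.0095, -0.129, 0.0] [0,0,-0.055] rows>=3
[0.0, 0.0, 0.068] [0,0,0.0] rows>=2
[0.0, 0.0, -0.078] [0,0,0.0] rows>=2
cmd [529.038 -25.712  90.1     1.521] meas [487.8 100.2 322.2]
```

Emit:
arm_command(
  delta_pos=[
    [-0.046,0.0025,0.06],
    [-0.046,0.0025,0.12],
    [-0.046,0.0025,0.18],
    [-0.046,0.0025,0.2325],
    [-0.046,0.0025,0.2325],
  ],
  dr=[
    [0,0,0.106],
    [0,0,0.106],
    [0,0,0.106],
    [0,0,0.106],
    [0,0,0.106],
  ],
  claw=[0.06,0.06,0.06,0.06,0.06],
)

```text
clock: 2.28
tcp_pos: [528.2, 105.5, 86.4]
eef_rot: [-0.005, 0.051, 0.999, -0.0]
force: [0.4, -1.0, 0.6]
width: 60.2
```

Emit:
arm_command(
  delta_pos=[
    [0,0,0.045],
    [0,0,0.07],
    [0,0,0.084],
    [0,0,0.084],
  ],
  dr=[
    [0,0,0],
    [0,0,0],
    [0,0,0],
    [0,0,0],
  ],
  claw=[0.06,0.06,0.06,0.06],
)

```text
clock: 2.78
tcp_pos: [533.7, 104.3, 7.1]
eef_rot: [0.0, 0.052, 0.999, 0.0]
force: [-0.9, -0.7, 0.0]
width: 59.5
```

Emit:
arm_command(
  delta_pos=[
    [0,0,0],
    [0,0,0],
    [0,0,0],
    [0,0,0],
    [0,0,0],
  ],
  dr=[
    [0,0,0],
    [0,0,0],
    [0,0,0],
    [0,0,0],
    [0,0,0],
  ],
  claw=[0.03,0.03,0.03,0.03,0.03],
)

```text
clock: 3.4
tcp_pos: [533.7, 103.6, 7.0]
eef_rot: [0.001, 0.053, 0.999, 0.0]
force: [-0.8, 1.0, 6.7]
width: 36.9
```

Emit:
arm_command(
  delta_pos=[
    [0,0,-0.03],
    [0,0,-0.074],
    [0,0,-0.074],
  ],
  dr=[
    [0,0,0],
    [0,0,0],
    [0,0,0],
  ],
  claw=[0.03,0.03,0.03],
)

```text
clock: 3.78
tcp_pos: [535.7, 103.7, 83.1]
eef_rot: [0.003, 0.052, 0.999, 0.0]
force: [-0.2, -1.0, -0.1]
width: 36.8
```

Emit:
arm_command(
  delta_pos=[
    [-0.004,-0.05,0],
    [-0.0095,-0.1,0],
    [-0.0095,-0.129,0],
    [-0.0095,-0.129,0],
    [-0.0095,-0.129,0],
  ],
  dr=[
    [0,0,-0.055],
    [0,0,-0.055],
    [0,0,-0.055],
    [0,0,-0.055],
    [0,0,-0.055],
  ],
  claw=[0.03,0.03,0.03,0.03,0.03],
)

```text
clock: 4.4
tcp_pos: [528.5, -25.1, 79.5]
eef_rot: [-0.001, 0.025, 1.0, 0.0]
force: [-0.0, 0.1, -0.0]
width: 36.5
```

```bash
python3 - <<'E'
from h import *
c=snap("wrist","w2"); cv2.imwrite("pics/w2.png",c["image"][:,:,::-1]); print(env.get_obs()["width"],env.get_obs()["tcp_pos"])
E
```

```text
36.5562745604374 [528.60377907 -24.76407664  79.64030937]
```

View pics/w2.png

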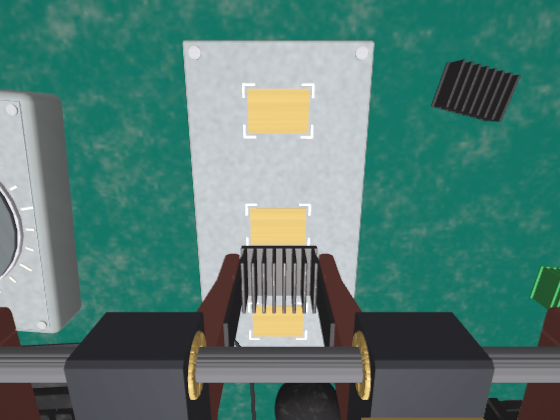

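```bash
python3 - <<'E'
from h import *
c=dict(np.load("w2.npz")); W=world(c)
for z in (74,78): print(z,ray(c,[(243,247),(317,247)],z))
print(W[248:252,262].round(1),W[270,245:320:8].round(0))
hsv=cv2.cvtColor(c["image"],cv2.COLOR_RGB2HSV).astype(int); H,S,V=[hsv[...,i] for i in range(3)]
print("pads",rects(c,(H>12)&(H<28)&(S>90)&(V>150),6,200))
print("p2 near corners",ray(c,[(249,208),(306,208)],6),"p1",ray(c,[(247,87),(309,87),(247,133),(310,133)],6).round(1))
print("B corners top",ray(c,[(447,61),(520,75)],22))
z=(W[...,2]>13)&(W[...,2]<30); z[:,:420]=0;z[150:]=0
print("B",rects(c,z,22,200))
E
```

```text
74 [[515.38948371 -43.02940035]
 [517.32025185  -4.16544544]]
78 [[513.71050326 -42.50002868]
 [515.59511572  -4.56512989]]
[[515.7 -33.   75.7]
 [516.4 -33.   75.3]
 [516.7 -33.   76.1]
 [517.4 -33.1  75.8]] [[522. -41.  87.]
 [519. -37.  93.]
 [519. -33.  94.]
 [529. -30.  76.]
 [528. -26.  76.]
 [520. -21.  93.]
 [520. -18.  93.]
 [526. -13.  81.]
 [530.  -9.  76.]
 [521.  -6.  94.]]
pads [(array([608.6, -29.7]), array([26.8, 39.3], dtype=float32), 1.521), (array([528.7, -25.5]), array([27.7, 39.1], dtype=float32), 1.503), (array([448.9, -21.5]), array([27. , 39.5], dtype=float32), 1.521)]
p2 near corners [[514.14055061 -45.32860932]
 [516.15339726  -4.73481109]] p1 [[433.3 -40.5]
 [435.2  -0.8]
 [462.  -42.7]
 [464.1  -0.7]]
B corners top [[425.58876087  78.93619862]
 [435.39042015 122.90625084]]
B [(array([443.2,  99.7]), array([28.5, 40.5], dtype=float32), 1.279)]
```

Emit:
arm_command(
  delta_pos=[
    [0.001,-0.001,0.03],
    [0.001,-0.001,0.055],
    [0.001,-0.001,0.064],
    [0.001,-0.001,0.064],
  ],
  dr=[
    [0,0,0],
    [0,0,0],
    [0,0,0],
    [0,0,0],
  ],
  claw=[0.03,0.03,0.03,0.03],
)

```text
clock: 4.95
tcp_pos: [527.7, -25.9, 15.8]
eef_rot: [-0.001, 0.024, 1.0, 0.0]
force: [-0.0, -0.8, -0.7]
width: 36.9
```

```bash
python3 - <<'E'
from h import *
s=json.load(open("cmd.json")); a=s[3]; tx=np.array([-np.sin(a),np.cos(a)]); ty=np.array([np.cos(a),np.sin(a)])
xy=np.array(s[:2])+tx-ty; json.dump([*xy,16.1,a],open("cmd.json","w")); print(xy,env.get_obs()["tcp_pos"])
c=snap("wrist","w3"); cv2.imwrite("pics/w3.png",cv2.resize(c["image"][170:330,180:390,::-1],None,fx=3.6,fy=3.6,interpolation=cv2.INTER_CUBIC))
E
```

```text
[527.98958982 -26.66143243] [527.68135337 -25.87066842  15.80876089]
```

View pics/w3.png

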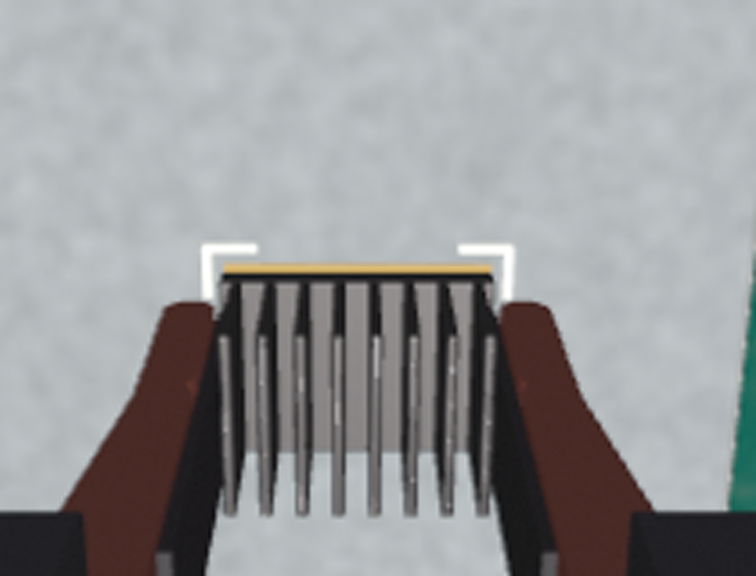

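The close-up shows the heatsink (columns 222-492) centred between the pad's corner marks (202-514) and parallel to them. I'll lower it and release.

Emit:
arm_command(
  delta_pos=[
    [0,0,0.002],
    [0,0,0.004],
    [0,0,0.004],
  ],
  dr=[
    [0,0,0],
    [0,0,0],
    [0,0,0],
  ],
  claw=[0.03,0.03,0.03],
)

```text
clock: 5.38
tcp_pos: [528.7, -26.8, 13.0]
eef_rot: [0.001, 0.025, 1.0, -0.0]
force: [-0.2, 0.2, 4.0]
width: 36.7
```

Emit:
arm_command(
  delta_pos=[
    [0,0,0],
    [0,0,0],
    [0,0,0],
    [0,0,-0.02],
    [0,0,-0.08],
  ],
  dr=[
    [0,0,0],
    [0,0,0],
    [0,0,0],
    [0,0,0],
    [0,0,0],
  ],
  claw=[0.056,0.056,0.056,0.056,0.056],
)

```text
clock: 6.0
tcp_pos: [525.4, -26.3, 90.5]
eef_rot: [-0.003, 0.025, 1.0, 0.0]
force: [1.4, -0.4, 1.3]
width: 55.9
```

```bash
python3 - <<'E'
from h import *
s=json.load(open("cmd.json")); s[2]=92.1; json.dump(s,open("cmd.json","w"))
c=snap("top","t1"); W=world(c); z=(W[...,2]>12)&(W[...,2]<35)&(W[...,0]<480)&(W[...,0]>400)&(W[...,1]>60)&(W[...,1]<140)
print("B",rects(c,z,22,30))
# B now at ~ (443,100) unless knocked
wp((443,101,110,1.27),(443,101,6,1.27),(443,101,80,1.27),(448,-22.7,80,1.521),(448,-22.7,16,1.521))
E
```

```text
B []
[0.091, 0.1235, -0.018] [0,0,0.251] rows>=3
[0.0, -0.0005, 0.104] [0,0,0.0] rows>=2
[0.0, 0.0, -0.074] [0,0,0.0] rows>=2
[-0.0415, -0.1165, 0.0] [0,0,-0.251] rows>=2
[0.0, 0.0, 0.064] [0,0,0.0] rows>=2
cmd [448.222 -22.827  16.1     1.521] meas [530.9 -27.1  98.8]
```

Emit:
arm_command(
  delta_pos=[
    [0.03,0.041,-0.018],
    [0.06,0.082,-0.018],
    [0.091,0.1235,-0.018],
    [0.091,0.1235,-0.018],
    [0.091,0.1235,-0.018],
  ],
  dr=[
    [0,0,0.1],
    [0,0,0.18],
    [0,0,0.251],
    [0,0,0.251],
    [0,0,0.251],
  ],
  claw=[0.06,0.06,0.06,0.06,0.06],
)

```text
clock: 6.68
tcp_pos: [444.0, 101.1, 110.3]
eef_rot: [0.001, 0.149, 0.989, -0.0]
force: [1.0, 1.0, -0.7]
width: 59.7
```

```bash
python3 - <<'E'
from h import *
c=snap("wrist","w4"); W=world(c); print(env.get_obs()["tcp_pos"])
z=(W[...,2]>13)&(W[...,2]<30)&(abs(W[...,0]-443)<50)&(abs(W[...,1]-101)<50)
z=cv2.morphologyEx(z.astype(np.uint8),cv2.MORPH_CLOSE,np.ones((7,7),np.uint8))
print("B",rects(c,z,22,300))
z=(W[...,2]>19)&(W[...,2]<35)&(abs(W[...,0]-528)<40)&(abs(W[...,1]+25)<40)
z=cv2.morphologyEx(z.astype(np.uint8),cv2.MORPH_CLOSE,np.ones((7,7),np.uint8))
print("A",rects(c,z,28,50))
E
```

```text
[444.45825077 100.686793   110.29114049]
B [(array([442. , 102.8]), array([29.7, 36.4], dtype=float32), 1.273)]
A []
```

Emit:
arm_command(
  delta_pos=[
    [0,-0.0005,0.05],
    [0,-0.0005,0.09],
    [0,-0.0005,0.104],
    [0,-0.0005,0.104],
  ],
  dr=[
    [0,0,0],
    [0,0,0],
    [0,0,0],
    [0,0,0],
  ],
  claw=[0.06,0.06,0.06,0.06],
)

```text
clock: 7.22
tcp_pos: [443.3, 100.0, 5.6]
eef_rot: [-0.001, 0.15, 0.989, -0.0]
force: [-0.6, 0.1, 0.0]
width: 60.3
```

Emit:
arm_command(
  delta_pos=[
    [0,0,0],
    [0,0,0],
    [0,0,0],
    [0,0,0],
    [0,0,0],
  ],
  dr=[
    [0,0,0],
    [0,0,0],
    [0,0,0],
    [0,0,0],
    [0,0,0],
  ],
  claw=[0.03,0.03,0.03,0.03,0.03],
)

```text
clock: 7.85
tcp_pos: [444.0, 100.8, 7.1]
eef_rot: [0.001, 0.15, 0.989, 0.0]
force: [-1.0, 0.0, 7.3]
width: 36.9
```

Emit:
arm_command(
  delta_pos=[
    [0,0,-0.03],
    [0,0,-0.074],
    [0,0,-0.074],
  ],
  dr=[
    [0,0,0],
    [0,0,0],
    [0,0,0],
  ],
  claw=[0.03,0.03,0.03],
)

```text
clock: 8.22
tcp_pos: [445.6, 101.0, 82.9]
eef_rot: [0.003, 0.15, 0.989, 0.001]
force: [0.6, -1.0, -0.3]
width: 36.6
```

Emit:
arm_command(
  delta_pos=[
    [-0.014,-0.04,0],
    [-0.028,-0.08,0],
    [-0.0415,-0.1165,0],
    [-0.0415,-0.1165,0],
    [-0.0415,-0.1165,0],
  ],
  dr=[
    [0,0,-0.1],
    [0,0,-0.18],
    [0,0,-0.251],
    [0,0,-0.251],
    [0,0,-0.251],
  ],
  claw=[0.03,0.03,0.03,0.03,0.03],
)

```text
clock: 8.85
tcp_pos: [447.4, -22.4, 79.5]
eef_rot: [-0.001, 0.026, 1.0, 0.0]
force: [-0.6, 0.6, -0.6]
width: 36.9
```

Emit:
arm_command(
  delta_pos=[
    [0,0,0.03],
    [0,0,0.055],
    [0,0,0.064],
    [0,0,0.064],
  ],
  dr=[
    [0,0,0],
    [0,0,0],
    [0,0,0],
    [0,0,0],
  ],
  claw=[0.03,0.03,0.03,0.03],
)

```text
clock: 9.35
tcp_pos: [447.6, -22.0, 15.8]
eef_rot: [-0.001, 0.024, 1.0, 0.0]
force: [0.1, 0.2, -0.6]
width: 36.9
```

```bash
python3 - <<'E'
from h import *
c=snap("wrist","w5"); cv2.imwrite("pics/w5.png",c["image"][:,:,::-1])
E
```

```text
(no output)
```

View pics/w5.png

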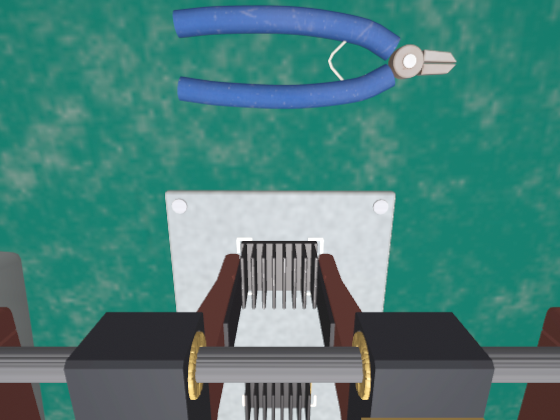

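```bash
python3 - <<'E'
from h import *
for n in("w3","w5"):
    i=np.load(n+".npz")["image"].astype(int)
    print(n); print(i[234:254,248:316:9].sum(2)//3); print(i[252,232:252].sum(1)//3,i[252,308:330].sum(1)//3)
E
```

```text
w3
[[184 188 191 186 185 190 188 186]
 [184 189 190 187 184 190 188 186]
 [185 191 190 189 184 188 187 186]
 [209 193 191 189 184 187 185 202]
 [254 192 191 188 184 186 185 246]
 [253 192 191 185 185 184 185 254]
 [217 191 190 184 186 184 185 234]
 [184 191 188 183 187 184 187 184]
 [183 187 185 180 184 182 184 181]
 [176 171 174 172 171 174 172 174]
 [173 173 174 174 174 174 174 174]
 [136 136 137 137 137 137 137 137]
 [ 31  31  32  31  31  31  31  32]
 [ 38  37  36  35  35  34  34  34]
 [ 87  82  68  41  41  39  42  54]
 [143 134 106  31  31  32  41  82]
 [139 129 105  30  32  31  39  78]
 [139 129 105  30  31  32  40  65]
 [137 128 105  30  31  32  39  66]
 [134 128 104  30  33  31  39  64]]
[183 182 182 182 222 241 239 203 161 127 113  63  32  32  29 121 137 139
 139 139] [145 145 126  66  31  31  31 125 124 145 180 222 248 252 206 184 184 184
 183 182 185 185]
w5
[[217 215 217 219 219 217 215 217]
 [217 215 217 219 215 218 217 216]
 [218 215 217 217 213 218 218 214]
 [234 216 217 216 211 218 221 222]
 [255 216 216 215 212 218 222 255]
 [255 216 216 214 213 217 223 255]
 [255 201 202 199 200 203 210 255]
 [ 40  41  41  41  41  40  41  42]
 [ 44  44  43  44  44  44  45  42]
 [ 92  86  85  62  48  48  52  67]
 [158 150 141  88  42  42  61 106]
 [166 159 129  72  43  43  53 101]
 [166 158 129  72  42  43  52 101]
 [166 158 129  72  43  42  51 101]
 [166 157 128  73  43  42  52 100]
 [165 155 129  71  43  42  50  97]
 [165 154 129  71  42  42  50  82]
 [165 155 128  65  44  42  49  83]
 [165 154 127  40  43  42  48  82]
 [164 154 127  41  42  41  49  82]]
[210 211 212 212 215 255 255 255 204 112  49  43  42  38  38 152 165 165
 166 142] [172 173 152  82  37  40  43  42  77 181 215 220 255 255 255 234 219 219
 216 213 217 218]
```

Emit:
arm_command(
  delta_pos=[
    [-0.0028,0,0],
    [-0.0028,0,0.002],
    [-0.0028,0,0.004],
    [-0.0028,0,0.004],
  ],
  dr=[
    [0,0,0],
    [0,0,0],
    [0,0,0],
    [0,0,0],
  ],
  claw=[0.03,0.03,0.03,0.03],
)

```text
clock: 9.9
tcp_pos: [451.6, -23.2, 13.1]
eef_rot: [0.001, 0.025, 1.0, -0.0]
force: [-2.2, 0.5, 11.3]
width: 36.3
```

Emit:
arm_command(
  delta_pos=[
    [0,0,0],
    [0,0,0],
    [0,0,0],
    [0,0,-0.02],
    [0,0,-0.07],
  ],
  dr=[
    [0,0,0],
    [0,0,0],
    [0,0,0],
    [0,0,0],
    [0,0,0],
  ],
  claw=[0.056,0.056,0.056,0.056,0.056],
)

```text
clock: 10.52
tcp_pos: [449.1, -22.6, 81.2]
eef_rot: [-0.003, 0.025, 1.0, 0.0]
force: [0.1, -0.3, -0.1]
width: 55.7
```

```bash
python3 - <<'E'
from h import *
s=json.load(open("cmd.json")); s[0]+=2.8; s[1]-=.14; s[2]=82.1; json.dump(s,open("cmd.json","w"))
# over tester, jaws along plate y; also lift
wp((448,-22,200,1.521),(455,-200,230,1.435))
E
```

```text
[0.003, 0.001, -0.118] [0,0,0.0] rows>=2
[-0.016, -0.1775, -0.03] [0,0,0.086] rows>=3
cmd [ 455.22  -199.896  230.1      1.435] meas [449.1 -22.6  81.2]
```

Emit:
arm_command(
  delta_pos=[
    [0.003,0.001,-0.06],
    [0.003,0.001,-0.118],
    [0.003,0.001,-0.118],
  ],
  dr=[
    [0,0,0],
    [0,0,0],
    [0,0,0],
  ],
  claw=[0.056,0.056,0.056],
)

```text
clock: 10.9
tcp_pos: [451.3, -22.4, 204.3]
eef_rot: [0.005, 0.025, 1.0, -0.001]
force: [0.1, 0.6, 0.3]
width: 56.1
```

Emit:
arm_command(
  delta_pos=[
    [-0.005,-0.06,-0.01],
    [-0.01,-0.12,-0.02],
    [-0.016,-0.1775,-0.03],
    [-0.016,-0.1775,-0.03],
    [-0.016,-0.1775,-0.03],
  ],
  dr=[
    [0,0,0.086],
    [0,0,0.086],
    [0,0,0.086],
    [0,0,0.086],
    [0,0,0.086],
  ],
  claw=[0.056,0.056,0.056,0.056,0.056],
)

```text
clock: 11.52
tcp_pos: [454.1, -199.1, 228.6]
eef_rot: [-0.001, 0.068, 0.998, 0.001]
force: [0.3, -0.0, -0.7]
width: 56.3
```

```bash
python3 - <<'E'
from h import *
c=snap("wrist","w6"); cv2.imwrite("pics/w6.png",cv2.resize(c["image"][:,:,::-1],(800,600),interpolation=cv2.INTER_CUBIC)); print(env.get_obs()["tcp_pos"])
E
```

```text
[ 454.14541927 -198.44441497  228.74706698]
```

View pics/w6.png

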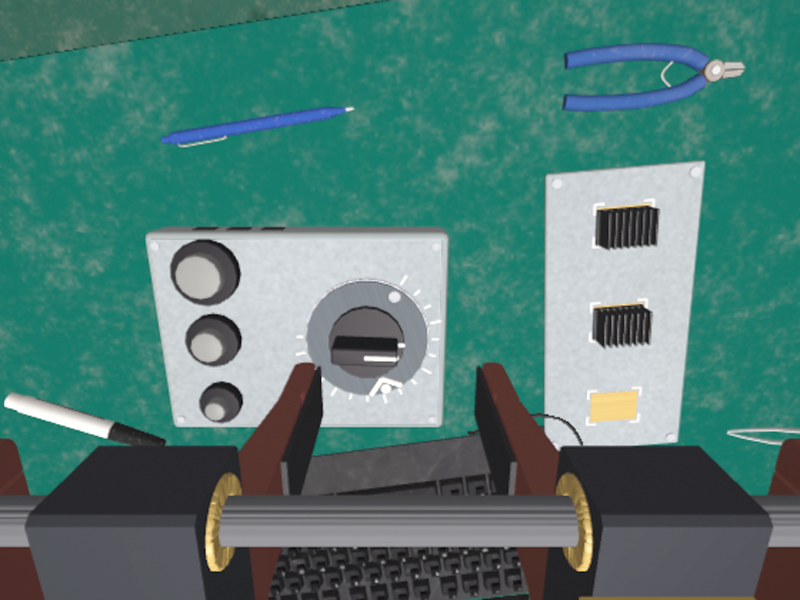

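```bash
python3 - <<'E'
from h import *
c=dict(np.load("w6.npz")); 
a=ortho(c,501,-226,100,100,47.6,5); b=ortho(c,501,-226,100,60,79.5,5)
e=ortho(c,449,-22,60,46,8,5); f=ortho(c,529,-26,60,46,8,5)
r=np.vstack([f,np.zeros((20,300,3),np.uint8),e]); r=cv2.copyMakeBorder(r,0,500-r.shape[0],0,0,cv2.BORDER_CONSTANT) if r.shape[0]<500 else r[:500]
cv2.imwrite("pics/o6.png",np.hstack([a,r])[:,:,::-1])
E
```

View pics/o6.png

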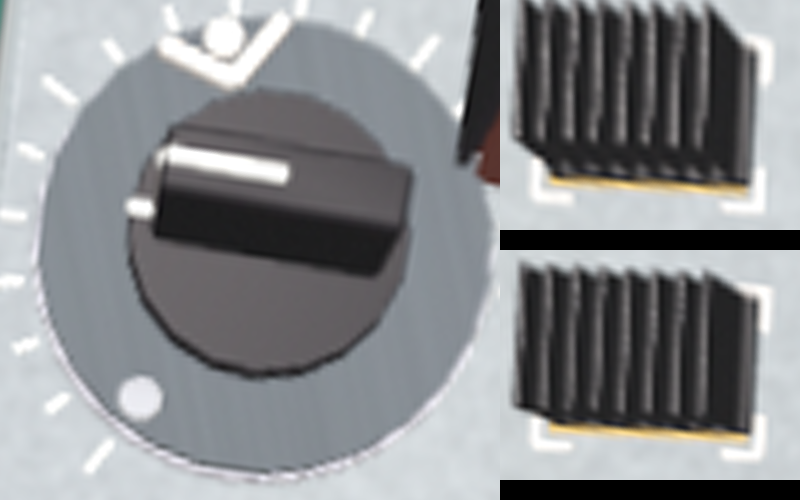

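```bash
python3 - <<'E'
from h import *
wp((450,-235,135,1.435))
c=dict(np.load("w6.npz"))
def P(u,v): return (u*.7,v*.7)
print("caps at z62: large,mid,small",ray(c,[P(197,275),P(208,345),P(219,406)],62).round(1))
print("tester top corners z40",ray(c,[P(150,236),P(446,234),P(442,425),P(175,425)],40).round(1))
E
```

```text
[0.0005, -0.0355, 0.095] [0,0,-0.0] rows>=2
cmd [ 449.919 -235.001  135.1      1.435] meas [ 454.1 -198.4  228.7]
caps at z62: large,mid,small [[ 433.7 -335. ]
 [ 485.2 -340.5]
 [ 534.1 -344.7]]
tester top corners z40 [[ 405.4 -370.7]
 [ 432.7 -161. ]
 [ 586.4 -180.7]
 [ 556.9 -394.6]]
```

Emit:
arm_command(
  delta_pos=[
    [0.0005,-0.0355,0.05],
    [0.0005,-0.0355,0.095],
    [0.0005,-0.0355,0.095],
    [0.0005,-0.0355,0.095],
  ],
  dr=[
    [0,0,0],
    [0,0,0],
    [0,0,0],
    [0,0,0],
  ],
  claw=[0.0878,0.0878,0.0878,0.0878],
)

```text
clock: 12.08
tcp_pos: [450.4, -234.1, 136.1]
eef_rot: [0.0, 0.067, 0.998, -0.0]
force: [0.3, -0.9, 0.4]
width: 87.6
```

```bash
python3 - <<'E'
from h import *
c=snap("wrist","w7"); print(env.get_obs()["tcp_pos"],c["T"][:3,3])
cx,cy=501,-228
a=ortho(c,cx,cy,116,100,47.6,5)
cv2.imwrite("pics/o7.png",a[:,:,::-1])
E
```

```text
[ 450.99219203 -234.664758    136.68645742] [ 367.52595748 -222.7758298   297.75970031]
```

View pics/o7.png

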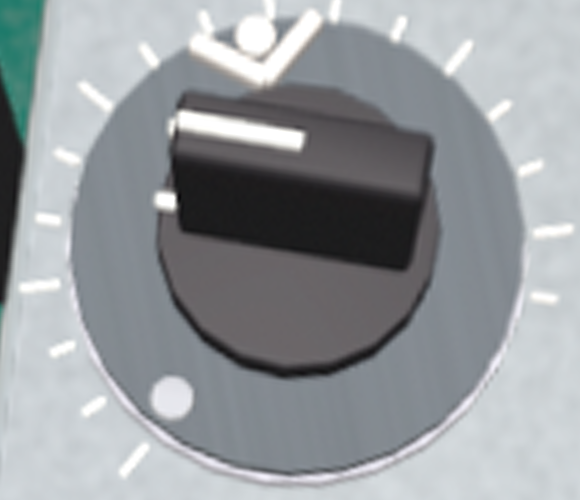

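```bash
sed -i 's/r=round(float((a-j+np.pi\/2)%np.pi-np.pi\/2),3)/r=round(float(a-j),3)/' h.py; python3 - <<'E'
from h import *
for n in ("w6","w7","t1"):
    c=dict(np.load(n+".npz")); W=world(c)
    m=(abs(W[...,2]-79.5)<4)&(abs(W[...,0]-502)<35)&(abs(W[...,1]+228)<35)
    print(n,np.median(W[m][:,2]),rects(c,m,79.5,20))
    m=(abs(W[...,2]-40)<4)&(abs(W[...,0]-495)<110)&(abs(W[...,1]+277)<130)
    print(rects(c,m,40,2000))
    for b in ((434,-334),(485.4,-341),(537,-348)):
        m=(abs(W[...,2]-62)<4)&(np.hypot(W[...,0]-b[0],W[...,1]-b[1])<22)
        if m.sum()>10:
            k=np.argwhere(m)[:,::-1]; (u,v),r=cv2.minEnclosingCircle(k.astype(np.float32)); print(" cap",ray(c,(u,v),62).round(1),r)
E
```

```text
w6 79.09145418562261 [(array([ 501.4, -228.8]), array([14.2, 46. ], dtype=float32), 1.394)]
[(array([ 494.2, -277.8]), array([157.5, 217.1], dtype=float32), 1.434)]
 cap [[ 435.  -334.9]] 16.549692153930664
 cap [[ 485.9 -342. ]] 11.686773300170898
 cap [[ 537.1 -348.8]] 7.415135860443115
w7 79.10507592607915 [(array([ 500.8, -229.1]), array([14.9, 45.8], dtype=float32), 1.4)]
[(array([ 491.5, -277.8]), array([152.7, 216. ], dtype=float32), 1.433)]
 cap [[ 433.8 -334.3]] 22.47230339050293
 cap [[ 484.2 -342.2]] 14.426861763000488
t1 78.58602562657643 [(array([ 501.6, -228.1]), array([12.9, 45.7], dtype=float32), 1.404)]
[(array([ 494.2, -276.9]), array([159.4, 219. ], dtype=float32), 1.433)]
 cap [[ 434.7 -334.9]] 6.403224468231201
 cap [[ 485.8 -342. ]] 4.721556663513184
 cap [[ 534.6 -344.9]] 4.717090606689453
```

```bash
python3 - <<'E'
from h import *
wp((501.3,-229.2,135,-0.171),(501.3,-229.2,59,-0.171))
E
```

```text
[-0.05, 0.0125, 0.0] [0,0,1.606] rows>=9
[0.0, 0.0, 0.076] [0,0,-0.0] rows>=2
cmd [ 5.01151e+02 -2.29385e+02  5.91000e+01 -1.71000e-01] meas [ 451.  -234.7  136.7]
```

Emit:
arm_command(
  delta_pos=[
    [-0.05,0.0125,0],
    [-0.05,0.0125,0],
    [-0.05,0.0125,0],
    [-0.05,0.0125,0],
    [-0.05,0.0125,0],
  ],
  dr=[
    [0,0,0.16],
    [0,0,0.32],
    [0,0,0.48],
    [0,0,0.64],
    [0,0,0.8],
  ],
  claw=[0.04,0.04,0.04,0.04,0.04],
)

```text
clock: 12.75
tcp_pos: [502.5, -229.5, 137.5]
eef_rot: [0.002, 0.453, 0.892, -0.0]
force: [-0.9, 0.2, -0.2]
width: 42.1
```

Emit:
arm_command(
  delta_pos=[
    [0,0,0],
    [0,0,0],
    [0,0,0],
    [0,0,0],
    [0,0,0],
  ],
  dr=[
    [0,0,0.18],
    [0,0,0.36],
    [0,0,0.54],
    [0,0,0.72],
    [0,0,0.806],
  ],
  claw=[0.04,0.04,0.04,0.04,0.04],
)

```text
clock: 13.38
tcp_pos: [502.6, -229.6, 137.5]
eef_rot: [0.002, 0.766, 0.643, 0.001]
force: [0.0, -0.1, 0.1]
width: 40.2
```

Emit:
arm_command(
  delta_pos=[
    [0,0,0],
    [0,0,0.02],
    [0,0,0.045],
    [0,0,0.045],
  ],
  dr=[
    [0,0,0],
    [0,0,0],
    [0,0,0],
    [0,0,0],
  ],
  claw=[0.04,0.04,0.04,0.04],
)

```text
clock: 13.88
tcp_pos: [500.4, -228.7, 89.7]
eef_rot: [-0.001, 0.764, 0.645, -0.0]
force: [0.9, -0.2, -0.6]
width: 40.1
```

```bash
python3 - <<'E'
from h import *
c=snap("wrist","w8"); W=world(c); print(env.get_obs()["tcp_pos"],env.get_obs()["joints"].round(2))
m=(abs(W[...,2]-79.5)<4)&(abs(W[...,0]-502)<35)&(abs(W[...,1]+228)<35)
print(rects(c,m,79.5,20))
cv2.imwrite("pics/w8.png",c["image"][:,:,::-1])
E
```

```text
[ 501.17487418 -229.1490886    90.61218702] [-0.55  0.44  1.76 -0.    0.94 -0.38]
[(array([ 503.1, -227.8]), array([12.4, 46.4], dtype=float32), 1.396)]
```

View pics/w8.png

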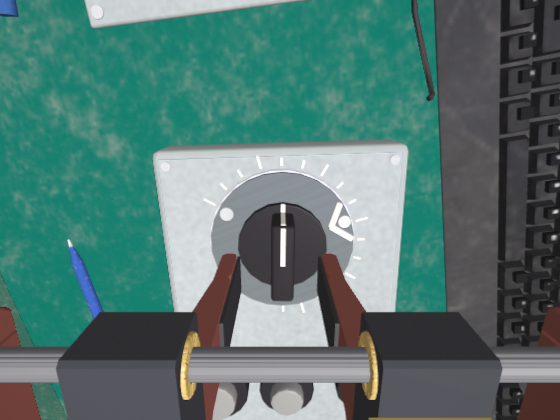

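Emit:
arm_command(
  delta_pos=[
    [0,0,0.016],
    [0,0,0.031],
    [0,0,0.031],
  ],
  dr=[
    [0,0,0],
    [0,0,0],
    [0,0,0],
  ],
  claw=[0.04,0.04,0.04],
)

```text
clock: 14.3
tcp_pos: [500.1, -228.8, 57.8]
eef_rot: [-0.001, 0.765, 0.644, -0.0]
force: [-0.2, 0.4, 1.6]
width: 40.0
```

Emit:
arm_command(
  delta_pos=[
    [0,0,0],
    [0,0,0],
    [0,0,0],
    [0,0,0],
    [0,0,0],
  ],
  dr=[
    [0,0,0],
    [0,0,0],
    [0,0,0],
    [0,0,0],
    [0,0,0],
  ],
  claw=[0.025,0.015,0.008,0.008,0.008],
)

```text
clock: 14.92
tcp_pos: [502.1, -229.7, 59.6]
eef_rot: [0.001, 0.765, 0.644, 0.0]
force: [2.7, 0.3, 0.5]
width: 12.7
```

Emit:
arm_command(
  delta_pos=[
    [0,0,0],
    [0,0,0],
    [0,0,0],
    [0,0,0],
    [0,0,0],
  ],
  dr=[
    [0,0,0.12],
    [0,0,0.24],
    [0,0,0.36],
    [0,0,0.48],
    [0,0,0.6],
  ],
  claw=[0.008,0.008,0.008,0.008,0.008],
)

```text
clock: 15.55
tcp_pos: [502.0, -229.7, 59.6]
eef_rot: [0.001, 0.922, 0.388, 0.001]
force: [2.8, 0.2, 1.0]
width: 13.0
```

Emit:
arm_command(
  delta_pos=[
    [0,0,0],
    [0,0,0],
    [0,0,0],
    [0,0,0],
    [0,0,0],
  ],
  dr=[
    [0,0,0.15],
    [0,0,0.3],
    [0,0,0.45],
    [0,0,0.603],
    [0,0,0.603],
  ],
  claw=[0.008,0.008,0.008,0.008,0.008],
)

```text
clock: 16.18
tcp_pos: [501.9, -229.6, 59.6]
eef_rot: [0.0, 0.995, 0.099, 0.001]
force: [3.5, 0.9, 2.3]
width: 12.7
```

Emit:
arm_command(
  delta_pos=[
    [0,0,0],
    [0,0,0],
    [0,0,0],
    [0,0,0],
  ],
  dr=[
    [0,0,0],
    [0,0,0],
    [0,0,0],
    [0,0,0],
  ],
  claw=[0.008,0.04,0.04,0.04],
)

```text
clock: 16.68
tcp_pos: [500.4, -229.2, 58.8]
eef_rot: [-0.0, 0.995, 0.098, -0.001]
force: [-0.3, 0.6, -0.0]
width: 38.3
```

Emit:
arm_command(
  delta_pos=[
    [0,0,-0.03],
    [0,0,-0.08],
    [0,0,-0.08],
    [0,0,-0.08],
  ],
  dr=[
    [0,0,0],
    [0,0,0],
    [0,0,0],
    [0,0,0],
  ],
  claw=[0.04,0.04,0.04,0.04],
)

```text
clock: 17.18
tcp_pos: [500.6, -229.2, 138.9]
eef_rot: [-0.0, 0.995, 0.098, -0.0]
force: [0.0, 0.2, 0.1]
width: 39.7
```

```bash
python3 - <<'E'
from h import *
s=json.load(open("cmd.json")); s[2]+=80; s[3]-=1.203; json.dump(s,open("cmd.json","w")); print(s)
c=snap("wrist","w9"); W=world(c); print(env.get_obs()["tcp_pos"],env.get_obs()["joints"].round(2),c["T"][:3,3])
m=(abs(W[...,2]-79.5)<4)&(abs(W[...,0]-502)<35)&(abs(W[...,1]+228)<35)
print(rects(c,m,79.5,20))
cv2.imwrite("pics/w9.png",c["image"][:,:,::-1])
E
```

```text
[501.1505557758494, -229.38521860866015, 139.1, -1.3740000000000003]
[ 500.18162578 -228.89362957  138.21069974] [-0.55  0.38  1.71 -0.    1.05  0.82] [ 583.44757999 -212.70829475  300.5432566 ]
[(array([ 503.7, -229. ]), array([12.7, 45.9], dtype=float32), 0.19)]
```

View pics/w9.png

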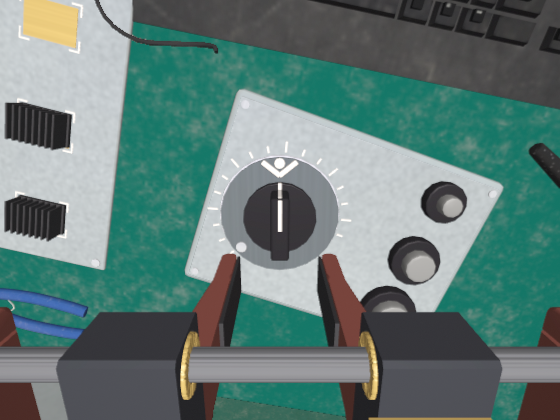

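```bash
python3 - <<'E'
from h import *
J=-1.374
wp((537,-349.3,110,J),(537,-349.3,70,J),(485.5,-342.3,70,J),(434.2,-335.2,70,J))
E
```

```text
[0.0115, 0.1245, 0.029] [0,0,-0.0] rows>=3
[0.0, 0.0, 0.04] [0,0,-0.0] rows>=1
[-0.049, -0.017, 0.0] [0,0,-0.0] rows>=1
[-0.049, -0.017, 0.0] [0,0,-0.0] rows>=1
cmd [ 434.016 -335.052   70.1     -1.374] meas [ 500.2 -228.9  138.2]
```

Emit:
arm_command(
  delta_pos=[
    [0.004,0.042,0],
    [0.008,0.084,0.01],
    [0.0115,0.1245,0.029],
    [0.0115,0.1245,0.029],
    [0.0115,0.1245,0.029],
  ],
  dr=[
    [0,0,0],
    [0,0,0],
    [0,0,0],
    [0,0,0],
    [0,0,0],
  ],
  claw=[0,0,0,0,0],
)

```text
clock: 17.85
tcp_pos: [535.5, -347.9, 108.7]
eef_rot: [-0.001, 0.995, 0.098, -0.001]
force: [0.3, 0.5, 0.2]
width: 0.3
```

Emit:
arm_command(
  delta_pos=[
    [0,0,0.02],
    [0,0,0.04],
    [0,0,0.04],
    [0,0,0.04],
  ],
  dr=[
    [0,0,0],
    [0,0,0],
    [0,0,0],
    [0,0,0],
  ],
  claw=[0,0,0,0],
)

```text
clock: 18.35
tcp_pos: [537.0, -348.6, 71.0]
eef_rot: [0.0, 0.995, 0.099, 0.0]
force: [-0.1, 0.2, -0.4]
width: 0.6
```

```bash
python3 - <<'E'
from h import *
c=snap("wrist","w10"); cv2.imwrite("pics/w10.png",c["image"][:,:,::-1]); print(env.get_obs()["tcp_pos"])
E
```

```text
[ 537.22057007 -349.05878415   71.26721567]
```

View pics/w10.png

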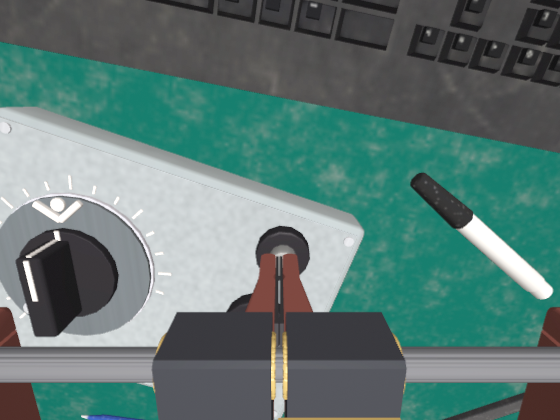

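Emit:
arm_command(
  delta_pos=[
    [0,0,0.007],
    [0,0,0.012],
    [0,0,0.0145],
    [0,0,0.0145],
    [0,0,0.0145],
  ],
  dr=[
    [0,0,0],
    [0,0,0],
    [0,0,0],
    [0,0,0],
    [0,0,0],
  ],
  claw=[0,0,0,0,0],
)

```text
clock: 19.02
tcp_pos: [537.4, -349.6, 56.4]
eef_rot: [0.0, 0.995, 0.098, 0.001]
force: [0.1, 0.6, 5.9]
width: 0.5
```

Emit:
arm_command(
  delta_pos=[
    [0,0,0.001],
    [0,0,0.0015],
    [0,0,0.0015],
  ],
  dr=[
    [0,0,0],
    [0,0,0],
    [0,0,0],
  ],
  claw=[0,0,0],
)

```text
clock: 19.4
tcp_pos: [537.4, -349.6, 56.1]
eef_rot: [0.001, 0.995, 0.098, 0.001]
force: [-2.1, 2.2, 15.2]
width: 0.5
```

Emit:
arm_command(
  delta_pos=[
    [0,0,-0.016],
    [0,0,-0.016],
    [0,0,-0.016],
  ],
  dr=[
    [0,0,0],
    [0,0,0],
    [0,0,0],
  ],
  claw=[0,0,0],
)

```text
clock: 19.77
tcp_pos: [536.3, -349.0, 69.7]
eef_rot: [-0.0, 0.995, 0.098, -0.0]
force: [0.1, 0.4, -0.6]
width: 0.7
```

Emit:
arm_command(
  delta_pos=[
    [-0.049,-0.017,0],
    [-0.049,-0.017,0],
    [-0.049,-0.017,0],
  ],
  dr=[
    [0,0,0],
    [0,0,0],
    [0,0,0],
  ],
  claw=[0,0,0],
)

```text
clock: 20.15
tcp_pos: [485.6, -342.4, 69.9]
eef_rot: [0.0, 0.995, 0.098, 0.0]
force: [0.2, -0.1, -0.4]
width: 0.2
```

Emit:
arm_command(
  delta_pos=[
    [0,0,0.007],
    [0,0,0.013],
    [0,0,0.016],
    [0,0,0.016],
    [0,0,0.016],
  ],
  dr=[
    [0,0,0],
    [0,0,0],
    [0,0,0],
    [0,0,0],
    [0,0,0],
  ],
  claw=[0,0,0,0,0],
)

```text
clock: 20.78
tcp_pos: [486.9, -343.0, 56.1]
eef_rot: [0.001, 0.995, 0.098, 0.001]
force: [-1.1, 1.9, 18.1]
width: 0.8
```

```bash
python3 - <<'E'
from h import *
c=snap("wrist","w11"); o=env.get_obs(); print(o["tcp_pos"],o["force"]); a=c["image"]
s=vision.capture("scene"); b=s["image"][240:380,300:480]; b=cv2.resize(b,None,fx=3,fy=3)
cv2.imwrite("pics/w11.png",b[:,:,::-1]); cv2.imwrite("pics/w11w.png",a[:,:,::-1])
E
```

```text
[ 486.9018002  -343.02916014   56.11022353] [-1.85809188  2.65117459 18.32237612]
```

View pics/w11.png

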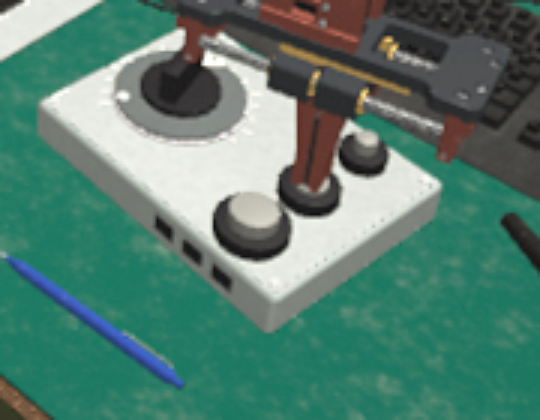

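Emit:
arm_command(
  delta_pos=[
    [0,0,-0.016],
    [0,0,-0.016],
    [0,0,-0.016],
  ],
  dr=[
    [0,0,0],
    [0,0,0],
    [0,0,0],
  ],
  claw=[0,0,0],
)

```text
clock: 21.25
tcp_pos: [485.1, -341.8, 69.6]
eef_rot: [-0.0, 0.995, 0.098, -0.0]
force: [-1.1, -0.9, -0.7]
width: 0.2
```

Emit:
arm_command(
  delta_pos=[
    [-0.049,-0.017,0],
    [-0.049,-0.017,0],
    [-0.049,-0.017,0],
  ],
  dr=[
    [0,0,0],
    [0,0,0],
    [0,0,0],
  ],
  claw=[0,0,0],
)

```text
clock: 21.62
tcp_pos: [434.2, -335.3, 69.9]
eef_rot: [0.0, 0.995, 0.098, 0.0]
force: [0.2, -0.5, -0.8]
width: 0.2
```

Emit:
arm_command(
  delta_pos=[
    [0,0,0.007],
    [0,0,0.013],
    [0,0,0.016],
    [0,0,0.016],
    [0,0,0.016],
  ],
  dr=[
    [0,0,0],
    [0,0,0],
    [0,0,0],
    [0,0,0],
    [0,0,0],
  ],
  claw=[0,0,0,0,0],
)

```text
clock: 22.25
tcp_pos: [435.4, -336.0, 56.0]
eef_rot: [0.001, 0.995, 0.098, 0.001]
force: [-2.2, 1.6, 20.6]
width: 0.4
```

Emit:
arm_command(
  delta_pos=[
    [0,0,-0.016],
    [0,0,-0.05],
    [0,0,-0.07],
    [0,0,-0.07],
  ],
  dr=[
    [0,0,0],
    [0,0,0],
    [0,0,0],
    [0,0,0],
  ],
  claw=[0,0,0,0],
)

```text
clock: 22.75
tcp_pos: [435.0, -335.8, 125.3]
eef_rot: [0.001, 0.995, 0.098, 0.001]
force: [0.5, 0.4, -0.7]
width: 0.8
```

```bash
cat >> h.py <<'E'
def sinks(c):
    """dark blobs standing 4..30 mm over bench/plate near the work, from a top picture"""
    hsv=cv2.cvtColor(c["image"],cv2.COLOR_RGB2HSV).astype(int); P=ray(c,[(u,v) for v in range(420) for u in range(560)],15).reshape(420,560,2)
    m=(hsv[...,2]<100)&(hsv[...,1]<110)&(P[...,0]>400)&(P[...,0]<640)&(P[...,1]>-100)&(P[...,1]<250)
    return rects(c,cv2.morphologyEx(m.astype(np.uint8),cv2.MORPH_CLOSE,np.ones((3,3),np.uint8)),22,40)
E
python3 - <<'E'
from h import *
s=json.load(open("cmd.json")); s[2]=70.1+54; json.dump(s,open("cmd.json","w"))
c=snap("top","t2"); print("now",sinks(c)); print("t1",sinks(dict(np.load("t1.npz")))); print("t0",sinks(dict(np.load("top0.npz"))))
wp((501.15,-229.4,124,-1.374),(501.15,-229.4,59.1,-1.374))
E
```

```text
now []
t1 [(array([416.4, 222. ]), array([10.1, 37.2], dtype=float32), -0.455), (array([447.2, 121.6]), array([17. , 49.1], dtype=float32), -0.292), (array([490.3,  -8.3]), array([ 51.7, 180. ], dtype=float32), 1.371), (array([583. , -25.2]), array([102.9, 159.4], dtype=float32), 1.398)]
t0 [(array([440.4, 100.6]), array([27.6, 38.9], dtype=float32), 1.228), (array([530. , 102.6]), array([28.4, 38. ], dtype=float32), 1.55)]
[0.0865, -0.0905, 0.0] [0,0,-0.0] rows>=3
[0.0, 0.0, 0.065] [0,0,-0.0] rows>=2
cmd [ 501.151 -229.385   59.1     -1.374] meas [ 434.3 -335.1  124.2]
```

```bash
python3 - <<'E'
from h import *
c=dict(np.load("t2.npz")); im=c["image"]
for P in ((449,-22),(529,-26),(609,-30),(443,102),(533,103)):
    u,v=proj(c,(*P,20))[0].round().astype(int); print(P,(u,v)); 
    print(im[v,u-10:u+11:2].tolist(), world(c)[v,u])
E
```

```text
(449, -22) (np.int64(285), np.int64(233))
[[98, 148, 147], [98, 148, 148], [103, 151, 151], [101, 149, 150], [104, 153, 155], [107, 153, 154], [108, 156, 157], [110, 158, 158], [111, 159, 159], [113, 159, 160], [113, 162, 162]] [320.60889803  -1.26398862 885.34782607]
(529, -26) (np.int64(286), np.int64(202))
[[187, 195, 199], [180, 174, 157], [121, 122, 121], [118, 118, 117], [114, 117, 117], [118, 119, 120], [102, 110, 111], [88, 131, 130], [101, 145, 147], [90, 129, 129], [95, 139, 140]] [530.93177149 -27.4933051   10.60385904]
(609, -30) (np.int64(286), np.int64(171))
[[195, 202, 207], [199, 200, 196], [232, 200, 118], [231, 200, 116], [231, 201, 117], [230, 199, 114], [232, 202, 117], [231, 200, 115], [232, 201, 118], [218, 200, 163], [191, 199, 203]] [614.42222394 -29.78215419   3.82156841]
(443, 102) (np.int64(235), np.int64(237))
[[11, 119, 103], [28, 121, 109], [12, 117, 103], [11, 120, 104], [2, 116, 101], [12, 116, 103], [13, 117, 103], [19, 118, 104], [6, 118, 103], [25, 120, 106], [14, 116, 102]] [444.94166391 103.39664066   2.72346626]
(533, 103) (np.int64(234), np.int64(201))
[[17, 118, 104], [28, 119, 106], [21, 118, 104], [16, 118, 104], [16, 119, 105], [25, 120, 105], [42, 123, 109], [37, 120, 104], [51, 124, 111], [40, 121, 109], [68, 129, 116]] [538.43932365 105.56122112   0.74500828]
```

Emit:
arm_command(
  delta_pos=[
    [0.03,-0.03,-0.015],
    [0.06,-0.06,-0.015],
    [0.0865,-0.0905,-0.015],
    [0.0865,-0.0905,-0.015],
    [0.0865,-0.0905,-0.015],
  ],
  dr=[
    [0,0,0],
    [0,0,0],
    [0,0,0],
    [0,0,0],
    [0,0,0],
  ],
  claw=[0.04,0.04,0.04,0.04,0.04],
)

```text
clock: 23.42
tcp_pos: [500.4, -229.3, 138.1]
eef_rot: [-0.0, 0.995, 0.099, -0.001]
force: [-0.2, -0.1, 0.2]
width: 39.7
```

```bash
python3 - <<'E'
from h import *
c=snap("wrist","w12"); a=np.load("w9.npz")["image"].astype(int); d=abs(c["image"].astype(int)-a).max(2)
print(env.get_obs()["tcp_pos"],"plate diff",d[0:280,0:130].mean(),(d[0:280,0:130]>60).sum(),"knob",d[90:270,190:350].mean(), (d[90:270,190:350]>60).sum())
cv2.imwrite("pics/w12.png",c["image"][:,:,::-1])
E
```

```text
[ 500.34971495 -229.78088097  138.30619092] plate diff 4.115686813186813 225 knob 3.000486111111111 49
```

Emit:
arm_command(
  delta_pos=[
    [0,0,0.04],
    [0,0,0.07],
    [0,0,0.08],
    [0,0,0.08],
    [0,0,0.08],
  ],
  dr=[
    [0,0,0],
    [0,0,0],
    [0,0,0],
    [0,0,0],
    [0,0,0],
  ],
  claw=[0.04,0.04,0.04,0.04,0.04],
)

```text
clock: 24.1
tcp_pos: [501.8, -230.2, 60.2]
eef_rot: [0.001, 0.995, 0.098, 0.001]
force: [-0.4, 0.7, 1.0]
width: 40.3
```

Emit:
arm_command(
  delta_pos=[
    [0,0,0],
    [0,0,0],
    [0,0,0],
    [0,0,0],
    [0,0,0],
  ],
  dr=[
    [0,0,0],
    [0,0,0],
    [0,0,0],
    [0,0,0],
    [0,0,0],
  ],
  claw=[0.025,0.015,0.008,0.008,0.008],
)

```text
clock: 24.72
tcp_pos: [501.4, -229.6, 59.5]
eef_rot: [0.0, 0.995, 0.098, 0.0]
force: [-0.2, -0.7, 3.9]
width: 12.9
```

Emit:
arm_command(
  delta_pos=[
    [0,0,0],
    [0,0,0],
    [0,0,0],
    [0,0,0],
    [0,0,0],
  ],
  dr=[
    [0,0,-0.15],
    [0,0,-0.3],
    [0,0,-0.45],
    [0,0,-0.6],
    [0,0,-0.75],
  ],
  claw=[0.008,0.008,0.008,0.008,0.008],
)

```text
clock: 25.35
tcp_pos: [501.7, -230.1, 59.5]
eef_rot: [0.001, 0.889, 0.458, 0.0]
force: [-0.5, -2.2, 2.2]
width: 12.8
```

Emit:
arm_command(
  delta_pos=[
    [0,0,0],
    [0,0,0],
    [0,0,0],
    [0,0,0],
    [0,0,0],
  ],
  dr=[
    [0,0,-0.15],
    [0,0,-0.3],
    [0,0,-0.45],
    [0,0,-0.6],
    [0,0,-0.75],
  ],
  claw=[0.008,0.008,0.008,0.008,0.008],
)

```text
clock: 25.98
tcp_pos: [502.3, -230.3, 59.6]
eef_rot: [0.001, 0.659, 0.752, 0.0]
force: [1.0, -2.8, 1.9]
width: 12.8
```

Emit:
arm_command(
  delta_pos=[
    [0,0,0],
    [0,0,0],
    [0,0,0],
    [0,0,0],
    [0,0,0],
  ],
  dr=[
    [0,0,-0.15],
    [0,0,-0.3],
    [0,0,-0.45],
    [0,0,-0.6],
    [0,0,-0.763],
  ],
  claw=[0.008,0.008,0.008,0.008,0.008],
)

```text
clock: 26.6
tcp_pos: [502.8, -230.0, 59.6]
eef_rot: [0.002, 0.332, 0.943, -0.0]
force: [3.0, 0.3, 0.8]
width: 12.9
```

Emit:
arm_command(
  delta_pos=[
    [0,0,0],
    [0,0,0],
    [0,0,0],
    [0,0,0],
    [0,0,0],
  ],
  dr=[
    [0,0,0],
    [0,0,0],
    [0,0,0],
    [0,0,0],
    [0,0,0],
  ],
  claw=[0.008,0.008,0.04,0.04,0.04],
)

```text
clock: 27.22
tcp_pos: [500.2, -229.0, 58.8]
eef_rot: [-0.001, 0.335, 0.942, 0.0]
force: [0.5, 1.3, -0.6]
width: 38.3
```

Emit:
arm_command(
  delta_pos=[
    [0,0,-0.03],
    [0,0,-0.08],
    [0,0,-0.08],
    [0,0,-0.08],
  ],
  dr=[
    [0,0,0],
    [0,0,0],
    [0,0,0],
    [0,0,0],
  ],
  claw=[0.04,0.04,0.04,0.04],
)

```text
clock: 27.72
tcp_pos: [500.6, -229.1, 138.9]
eef_rot: [-0.0, 0.334, 0.942, -0.0]
force: [0.1, -0.4, -0.9]
width: 39.8
```

```bash
python3 - <<'E'
from h import *
s=json.load(open("cmd.json")); s[2]=139.1; s[3]+=2.263; json.dump(s,open("cmd.json","w")); print(s)
c=snap("wrist","w13"); W=world(c); print(env.get_obs()["tcp_pos"],env.get_obs()["joints"].round(2))
m=(abs(W[...,2]-79.5)<4)&(abs(W[...,0]-502)<35)&(abs(W[...,1]+228)<35)
print(rects(c,m,79.5,20))
cv2.imwrite("pics/w13.png",c["image"][:,:,::-1])
E
```

```text
[501.1505557758494, -229.38521860866018, 139.1, 0.8889999999999996]
[ 500.17286043 -228.87007425  138.21621948] [-0.55  0.38  1.71 -0.    1.05 -1.44]
[(array([ 501.8, -228.6]), array([12.7, 46.2], dtype=float32), -0.672)]
```

View pics/w13.png

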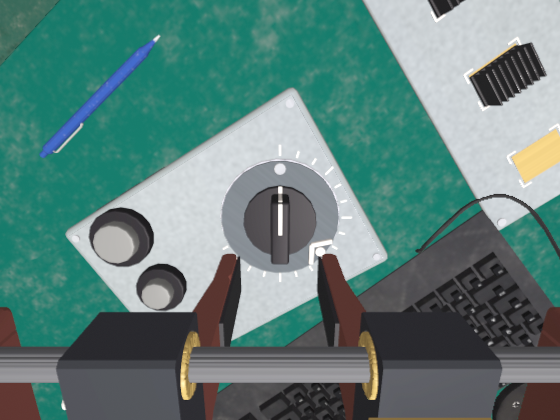

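Seen from above, the white line (column 280) points straight at the steel stud (280,169). The bar angle is 2.470 rad and the stud is at 2.46. Next I'll locate the tray and pick the heatsinks off the plate.

```bash
python3 - <<'E'
from h import *
for n in ("top0","t1"):
    c=dict(np.load(n+".npz")); W=world(c); hsv=cv2.cvtColor(c["image"],cv2.COLOR_RGB2HSV); V=hsv[...,2].astype(int)
    v,u=np.mgrid[0:420,0:560]
    reg=(u>75)&(u<182)&(v>188)&(v<264)
    m=reg&(V<80); 
    k=max(cv2.findContours(m.astype(np.uint8),0,1)[0],key=cv2.contourArea)
    m2=np.zeros(m.shape,np.uint8); cv2.drawContours(m2,[k],-1,1,-1)
    print(n,"col",rects(c,m2,22,500),rects(c,m2,0,500))
    m3=reg&(W[...,2]>14)&(W[...,2]<30); lab=cv2.connectedComponentsWithStats(m3.astype(np.uint8))
    P=W[m3]; r=cv2.minAreaRect(P[:,:2].astype(np.float32)); print("depth",r,m3.sum())
wp((527.99,-26.66,139,1.521),(527.99,-26.66,20,1.521),(527.99,-26.66,120,1.521))
E
```

```text
top0 col [] []
depth ((483.13153076171875, 389.99688720703125), (257.5552062988281, 145.84071350097656), 79.1926498413086) 927
t1 col [] []
depth ((511.24114990234375, 383.404296875), (254.75523376464844, 90.43693542480469), 79.63661193847656) 536
[0.107, 0.1745, 0.0] [0,0,-0.632] rows>=4
[0.0, 0.0, 0.119] [0,0,-0.0] rows>=2
[0.0, 0.0, -0.1] [0,0,-0.0] rows>=2
cmd [528.039 -26.466 120.1     1.521] meas [ 500.2 -228.9  138.2]
```

Emit:
arm_command(
  delta_pos=[
    [0.027,0.044,0],
    [0.054,0.088,0],
    [0.081,0.132,0],
    [0.107,0.1745,0],
    [0.107,0.1745,0],
  ],
  dr=[
    [0,0,-0.16],
    [0,0,-0.32],
    [0,0,-0.48],
    [0,0,-0.632],
    [0,0,-0.632],
  ],
  claw=[0.056,0.056,0.056,0.056,0.056],
)

```text
clock: 28.4
tcp_pos: [526.7, -23.3, 137.6]
eef_rot: [-0.002, 0.023, 1.0, 0.001]
force: [-0.2, -0.0, 0.4]
width: 56.2
```

Emit:
arm_command(
  delta_pos=[
    [0,0,0],
    [0,0,0.05],
    [0,0,0.1],
    [0,0,0.119],
    [0,0,0.119],
  ],
  dr=[
    [0,0,0],
    [0,0,0],
    [0,0,0],
    [0,0,0],
    [0,0,0],
  ],
  claw=[0.056,0.056,0.056,0.056,0.056],
)

```text
clock: 29.02
tcp_pos: [526.1, -27.7, 18.3]
eef_rot: [-0.002, 0.026, 1.0, 0.0]
force: [-0.4, 0.0, -0.4]
width: 55.7
```

Emit:
arm_command(
  delta_pos=[
    [0,0,0],
    [0,0,0],
    [0,0,0],
    [0,0,0],
    [0,0,0],
  ],
  dr=[
    [0,0,0],
    [0,0,0],
    [0,0,0],
    [0,0,0],
    [0,0,0],
  ],
  claw=[0.03,0.03,0.03,0.03,0.03],
)

```text
clock: 29.65
tcp_pos: [529.0, -26.9, 21.2]
eef_rot: [0.001, 0.025, 1.0, -0.0]
force: [-1.1, -2.3, 6.5]
width: 36.6
```

Emit:
arm_command(
  delta_pos=[
    [0,0,-0.03],
    [0,0,-0.08],
    [0,0,-0.1],
    [0,0,-0.1],
  ],
  dr=[
    [0,0,0],
    [0,0,0],
    [0,0,0],
    [0,0,0],
  ],
  claw=[0.03,0.03,0.03,0.03],
)

```text
clock: 30.15
tcp_pos: [529.4, -26.5, 121.9]
eef_rot: [0.002, 0.025, 1.0, -0.0]
force: [-1.4, -1.0, -0.4]
width: 36.4
```

```bash
python3 - <<'E'
from h import *
wp((430,360,200,1.38))
E
```

```text
[0.117, 0.381, -0.08] [0,0,0.141] rows>=7
cmd [430.149 359.886 200.1     1.38 ] meas [529.4 -26.5 121.9]
```

Emit:
arm_command(
  delta_pos=[
    [0.0,0.0,-0.05],
    [0.015,0.05,-0.08],
    [0.03,0.1,-0.08],
    [0.045,0.15,-0.08],
    [0.058,0.19,-0.08],
  ],
  dr=[
    [0,0,0],
    [0,0,0],
    [0,0,0],
    [0,0,0],
    [0,0,0],
  ],
  claw=[0.03,0.03,0.03,0.03,0.03],
)

```text
clock: 30.78
tcp_pos: [478.0, 167.8, 198.7]
eef_rot: [-0.001, 0.025, 1.0, -0.0]
force: [0.5, -0.3, -0.9]
width: 36.6
```

Emit:
arm_command(
  delta_pos=[
    [0.015,0.05,0],
    [0.03,0.1,0],
    [0.045,0.15,0],
    [0.059,0.191,0],
    [0.059,0.191,0],
  ],
  dr=[
    [0,0,0.07],
    [0,0,0.141],
    [0,0,0.141],
    [0,0,0.141],
    [0,0,0.141],
  ],
  claw=[0.03,0.03,0.03,0.03,0.03],
)

```text
clock: 31.4
tcp_pos: [428.5, 362.0, 198.4]
eef_rot: [-0.001, 0.093, 0.996, -0.0]
force: [0.4, -0.5, -1.3]
width: 36.5
```

```bash
python3 - <<'E'
from h import *
c=snap("wrist","w14"); W=world(c); o=env.get_obs(); print(o["tcp_pos"],o["width"])
cv2.imwrite("pics/w14.png",c["image"][:,:,::-1])
hsv=cv2.cvtColor(c["image"],cv2.COLOR_RGB2HSV).astype(int)
m=(W[...,2]>17)&(W[...,2]<26)&(abs(W[...,0]-478)<125)&(abs(W[...,1]-372)<160)
n,lab,st,_=cv2.connectedComponentsWithStats(cv2.dilate(m.astype(np.uint8),np.ones((3,3),np.uint8)))
for i in range(1,n):
    if st[i,4]>150:
        P=W[(lab==i)&m]; print(st[i],cv2.minAreaRect(P[:,:2].astype(np.float32)),np.median(P[:,2]))
E
```

```text
[428.8711463  360.2899473  198.47224287] 36.37615035187625
[ 187  168  269  145 5440] ((495.38043212890625, 400.41241455078125), (282.7424621582031, 163.26406860351562), 78.98422241210938) 22.820845625445173
[429 214  25  30 273] ((495.1763916015625, 518.81103515625), (11.253267288208008, 32.21783447265625), 55.62751388549805) 22.982351049855026
[153 267  16  27 240] ((503.29376220703125, 215.015869140625), (28.110980987548828, 6.040506362915039), 0.049501534551382065) 20.28473199521784
[421 295  16  18 197] ((590.632568359375, 502.973876953125), (18.198301315307617, 14.703716278076172), 20.894044876098633) 19.001447048275224
```

View pics/w14.png

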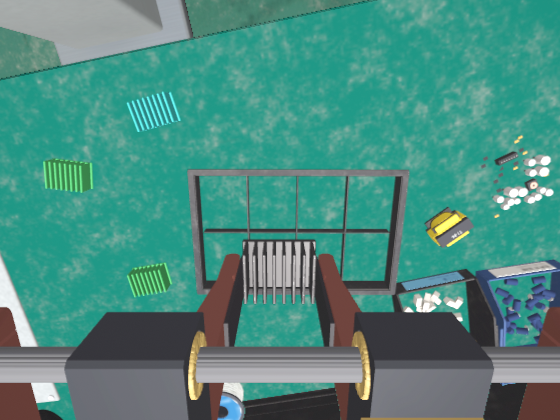

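```bash
python3 - <<'E'
from h import *
c=dict(np.load("w14.npz"))
C=ray(c,[(188.5,170),(408,170),(395.5,293),(192.5,292)],22); print(C.round(1))
print("sizes",[round(float(np.linalg.norm(C[i]-C[(i+1)%4])),1) for i in range(4)],"centre",C.mean(0).round(1),"ang",np.arctan2(*(C[1]-C[0])[::-1]).round(3))
D=ray(c,[(249,232),(297,231),(344,231)],14); print("divider crossings",D.round(1),np.arctan2(*(D[2]-D[0])[::-1]))
im=c["image"].astype(int).sum(2)//3
print("row231 col prof",im[205,240:352].tolist()); print("col 270 rows",im[164:240,270].tolist()); print("row 200 edges L",im[200,182:206].tolist(),"R",im[200,390:415].tolist())
E
```

```text
[[390.3 278.4]
 [430.5 492. ]
 [566.2 468.2]
 [523.3 246.8]]
sizes [217.4, 137.8, 225.5, 136.7] centre [477.6 371.4] ang 1.385
divider crossings [[468.2 322.2]
 [476.6 373. ]
 [485.9 422.5]] 1.396363754273795
row231 col prof [118, 120, 127, 136, 140, 142, 137, 133, 86, 111, 124, 123, 120, 120, 122, 127, 131, 129, 124, 119, 120, 121, 128, 135, 137, 134, 129, 121, 117, 122, 124, 120, 117, 119, 124, 129, 134, 135, 135, 135, 134, 131, 130, 130, 130, 130, 126, 118, 112, 111, 112, 113, 114, 113, 113, 104, 97, 111, 111, 113, 122, 129, 127, 121, 119, 118, 116, 113, 112, 112, 113, 113, 112, 111, 110, 110, 113, 112, 112, 112, 114, 115, 117, 118, 120, 122, 129, 134, 134, 131, 133, 141, 146, 143, 140, 137, 136, 136, 136, 137, 139, 137, 129, 119, 77, 50, 102, 115, 118, 121, 119, 114]
col 270 rows [114, 119, 121, 118, 111, 106, 128, 127, 125, 123, 122, 121, 118, 123, 118, 114, 113, 111, 112, 113, 115, 114, 110, 109, 110, 110, 111, 111, 112, 111, 110, 111, 112, 112, 112, 114, 117, 119, 122, 126, 129, 124, 118, 114, 110, 108, 108, 112, 112, 110, 108, 108, 108, 110, 111, 111, 112, 113, 112, 110, 112, 110, 108, 107, 95, 52, 52, 64, 97, 112, 114, 112, 113, 116, 112, 80]
row 200 edges L [109, 109, 108, 107, 109, 110, 110, 124, 126, 125, 125, 126, 126, 113, 90, 60, 51, 52, 63, 103, 110, 109, 108, 109] R [118, 116, 99, 64, 48, 48, 46, 47, 54, 102, 110, 123, 126, 123, 121, 118, 117, 114, 114, 114, 111, 110, 110, 108, 108]
```

```bash
python3 - <<'E'
from h import *
wp((440.8,351.4,60,1.39),(440.8,351.4,16,1.39),(440.8,351.4,120,1.39),(451.1,-22.9,140,1.521),(451.1,-22.9,20,1.521))
E
```

```text
[-0.012, -0.0065, 0.14] [0,0,-0.01] rows>=3
[0.0, 0.0, 0.044] [0,0,-0.0] rows>=1
[0.0, 0.0, -0.104] [0,0,-0.0] rows>=2
[-0.0775, -0.366, -0.02] [0,0,-0.131] rows>=6
[0.0, 0.0, 0.12] [0,0,-0.0] rows>=2
cmd [451.124 -22.742  20.1     1.521] meas [428.9 360.3 198.5]
```

Emit:
arm_command(
  delta_pos=[
    [-0.012,-0.0065,0.05],
    [-0.012,-0.0065,0.1],
    [-0.012,-0.0065,0.14],
    [-0.012,-0.0065,0.14],
    [-0.012,-0.0065,0.14],
  ],
  dr=[
    [0,0,-0.01],
    [0,0,-0.01],
    [0,0,-0.01],
    [0,0,-0.01],
    [0,0,-0.01],
  ],
  claw=[0.03,0.03,0.03,0.03,0.03],
)

```text
clock: 32.08
tcp_pos: [441.5, 350.7, 60.9]
eef_rot: [0.0, 0.091, 0.996, 0.0]
force: [0.5, -0.4, 0.8]
width: 36.3
```

```bash
python3 - <<'E'
from h import *
c=snap("wrist","w15"); W=world(c); o=env.get_obs(); print(o["tcp_pos"],o["width"])
im=c["image"].astype(int).sum(2)//3
# sink near base edge (row profile mid col), tray divider columns in front of the sink, rim row
print("col 262",[(r,int(im[r,262])) for r in range(120,262,2)])
for r in (215,230): print("row",r,im[r,180:380:2].tolist())
E
```

```text
[441.96797097 351.31646533  61.63034494] 36.92486706758505
col 262 [(120, 152), (122, 145), (124, 137), (126, 135), (128, 131), (130, 133), (132, 137), (134, 142), (136, 143), (138, 140), (140, 133), (142, 127), (144, 121), (146, 122), (148, 129), (150, 130), (152, 128), (154, 121), (156, 120), (158, 126), (160, 126), (162, 123), (164, 115), (166, 112), (168, 115), (170, 118), (172, 117), (174, 115), (176, 113), (178, 117), (180, 119), (182, 121), (184, 116), (186, 125), (188, 130), (190, 128), (192, 127), (194, 125), (196, 108), (198, 115), (200, 122), (202, 129), (204, 133), (206, 121), (208, 114), (210, 118), (212, 116), (214, 114), (216, 118), (218, 118), (220, 116), (222, 114), (224, 114), (226, 115), (228, 117), (230, 117), (232, 119), (234, 126), (236, 125), (238, 117), (240, 57), (242, 174), (244, 190), (246, 189), (248, 168), (250, 147), (252, 128), (254, 119), (256, 134), (258, 132), (260, 131)]
row 215 [112, 117, 122, 118, 113, 111, 113, 116, 124, 139, 137, 129, 123, 118, 118, 125, 138, 136, 128, 130, 131, 127, 123, 119, 120, 119, 120, 121, 126, 130, 118, 96, 92, 116, 115, 119, 122, 116, 113, 115, 116, 116, 119, 123, 119, 113, 111, 109, 111, 110, 112, 112, 114, 121, 124, 119, 120, 125, 125, 122, 119, 117, 121, 119, 115, 127, 142, 133, 124, 128, 66, 107, 120, 120, 116, 111, 114, 115, 111, 111, 113, 113, 112, 112, 112, 110, 109, 110, 109, 109, 109, 111, 114, 114, 112, 110, 112, 114, 120, 118]
row 230 [122, 127, 136, 136, 128, 119, 110, 113, 116, 116, 116, 115, 116, 116, 121, 124, 128, 124, 115, 116, 120, 119, 119, 117, 125, 146, 148, 146, 133, 125, 111, 117, 73, 128, 135, 131, 128, 123, 119, 118, 117, 117, 116, 118, 129, 135, 136, 131, 122, 116, 110, 109, 109, 109, 110, 113, 116, 117, 117, 116, 114, 115, 118, 116, 113, 113, 111, 110, 109, 104, 50, 118, 118, 127, 134, 133, 128, 123, 117, 114, 113, 109, 110, 111, 112, 113, 111, 113, 119, 126, 131, 127, 123, 120, 117, 118, 116, 112, 118, 125]
```

Emit:
arm_command(
  delta_pos=[
    [0,0,0.025],
    [0,0,0.038],
    [0,0,0.044],
    [0,0,0.044],
  ],
  dr=[
    [0,0,0],
    [0,0,0],
    [0,0,0],
    [0,0,0],
  ],
  claw=[0.03,0.03,0.03,0.03],
)

```text
clock: 32.62
tcp_pos: [441.2, 351.5, 16.8]
eef_rot: [0.0, 0.09, 0.996, 0.0]
force: [0.4, -0.9, -0.8]
width: 36.8
```

Emit:
arm_command(
  delta_pos=[
    [0,0,0],
    [0,0,0],
    [0,0,0],
    [0,0,-0.03],
    [0,0,-0.074],
  ],
  dr=[
    [0,0,0],
    [0,0,0],
    [0,0,0],
    [0,0,0],
    [0,0,0],
  ],
  claw=[0.052,0.052,0.052,0.052,0.052],
)

```text
clock: 33.25
tcp_pos: [439.6, 350.5, 89.7]
eef_rot: [-0.001, 0.09, 0.996, -0.001]
force: [-0.3, 0.8, -0.9]
width: 52.0
```

Emit:
arm_command(
  delta_pos=[
    [0,0,-0.03],
    [0,0,-0.03],
    [0,0,-0.03],
  ],
  dr=[
    [0,0,0],
    [0,0,0],
    [0,0,0],
  ],
  claw=[0.052,0.052,0.052],
)

```text
clock: 33.62
tcp_pos: [440.1, 350.9, 119.4]
eef_rot: [-0.0, 0.09, 0.996, -0.0]
force: [-0.3, 0.4, -0.7]
width: 52.1
```

```bash
python3 - <<'E'
from h import *
c=snap("wrist","w16"); W=world(c); o=env.get_obs(); print(o["tcp_pos"])
m=(W[...,2]>17)&(W[...,2]<32)&(abs(W[...,0]-441)<27)&(abs(W[...,1]-351)<24)
print(rects(c,cv2.morphologyEx(m.astype(np.uint8),cv2.MORPH_CLOSE,np.ones((7,7),np.uint8)),24,100),np.percentile(W[m][:,2],[10,50,90]))
E
```

```text
[439.80077064 350.65202923 118.93805989]
[(array([440.8, 351.8]), array([28.9, 36.4], dtype=float32), 1.391)] [20.40826953 23.02632991 23.904467  ]
```

Emit:
arm_command(
  delta_pos=[
    [-0.01,-0.045,-0.02],
    [-0.02,-0.095,-0.02],
    [-0.03,-0.145,-0.02],
    [-0.0385,-0.183,-0.02],
    [-0.0385,-0.183,-0.02],
  ],
  dr=[
    [0,0,0],
    [0,0,0],
    [0,0,0],
    [0,0,0],
    [0,0,0],
  ],
  claw=[0.056,0.056,0.056,0.056,0.056],
)

```text
clock: 34.3
tcp_pos: [444.5, 162.1, 138.9]
eef_rot: [-0.002, 0.092, 0.996, -0.001]
force: [-0.2, 0.1, -0.1]
width: 56.0
```

Emit:
arm_command(
  delta_pos=[
    [-0.01,-0.045,0],
    [-0.02,-0.095,0],
    [-0.03,-0.145,0],
    [-0.039,-0.183,0],
    [-0.039,-0.183,0],
  ],
  dr=[
    [0,0,-0.131],
    [0,0,-0.131],
    [0,0,-0.131],
    [0,0,-0.131],
    [0,0,-0.131],
  ],
  claw=[0.056,0.056,0.056,0.056,0.056],
)

```text
clock: 34.92
tcp_pos: [451.5, -23.9, 139.5]
eef_rot: [-0.0, 0.026, 1.0, 0.0]
force: [0.4, -0.5, 0.6]
width: 55.9
```

```bash
python3 - <<'E'
from h import *
c=snap("wrist","w17"); W=world(c); o=env.get_obs(); print(o["tcp_pos"])
m=(W[...,2]>19)&(W[...,2]<36)&(abs(W[...,0]-450)<40)&(abs(W[...,1]+22)<40)
print(rects(c,cv2.morphologyEx(m.astype(np.uint8),cv2.MORPH_CLOSE,np.ones((7,7),np.uint8)),28,100),np.percentile(W[m][:,2],[10,50,90]))
E
```

```text
[451.11601836 -22.62202451 139.45351107]
[(array([449.1, -23. ]), array([29.3, 36.5], dtype=float32), 1.519)] [22.4025136  26.99137633 27.95944753]
```

Emit:
arm_command(
  delta_pos=[
    [0,0,0.05],
    [0,0,0.1],
    [0,0,0.12],
    [0,0,0.12],
  ],
  dr=[
    [0,0,0],
    [0,0,0],
    [0,0,0],
    [0,0,0],
  ],
  claw=[0.056,0.056,0.056,0.056],
)

```text
clock: 35.48
tcp_pos: [449.4, -20.8, 18.5]
eef_rot: [-0.002, 0.024, 1.0, 0.001]
force: [-0.1, -0.7, -0.7]
width: 56.2
```

Emit:
arm_command(
  delta_pos=[
    [0,0,0],
    [0,0,0],
    [0,0,0],
    [0,0,0],
    [0,0,0],
  ],
  dr=[
    [0,0,0],
    [0,0,0],
    [0,0,0],
    [0,0,0],
    [0,0,0],
  ],
  claw=[0.03,0.03,0.03,0.03,0.03],
)

```text
clock: 36.1
tcp_pos: [452.0, -22.7, 21.1]
eef_rot: [0.001, 0.025, 1.0, 0.0]
force: [0.5, 2.9, 8.3]
width: 36.6
```

Emit:
arm_command(
  delta_pos=[
    [0,0,-0.03],
    [0,0,-0.08],
    [0,0,-0.1],
    [0,0,-0.1],
  ],
  dr=[
    [0,0,0],
    [0,0,0],
    [0,0,0],
    [0,0,0],
  ],
  claw=[0.03,0.03,0.03,0.03],
)

```text
clock: 36.6
tcp_pos: [452.5, -23.2, 121.8]
eef_rot: [0.002, 0.025, 1.0, -0.0]
force: [0.6, -0.5, -1.8]
width: 36.6
```

```bash
python3 - <<'E'
from h import *
s=json.load(open("cmd.json")); s[2]=120.1; json.dump(s,open("cmd.json","w"))
wp((478,160,120,1.521),(503.8,339.8,120,1.39),(503.8,339.8,60,1.39),(503.8,339.8,16,1.39),(503.8,339.8,150,1.39))
E
```

```text
[-0.0175, 0.184, 0.0] [0,0,-0.0] rows>=3
[-0.017, 0.1805, 0.0] [0,0,0.131] rows>=3
[0.0, 0.0, 0.06] [0,0,-0.0] rows>=1
[0.0, 0.0, 0.044] [0,0,-0.0] rows>=1
[0.0, 0.0, -0.134] [0,0,-0.0] rows>=3
cmd [503.724 339.589 150.1     1.39 ] meas [452.5 -23.2 121.8]
```

Emit:
arm_command(
  delta_pos=[
    [-0.005,0.05,0],
    [-0.01,0.1,0],
    [-0.015,0.15,0],
    [-0.0175,0.184,0],
    [-0.0175,0.184,0],
  ],
  dr=[
    [0,0,0],
    [0,0,0],
    [0,0,0],
    [0,0,0],
    [0,0,0],
  ],
  claw=[0.03,0.03,0.03,0.03,0.03],
)

```text
clock: 37.22
tcp_pos: [477.1, 161.8, 118.8]
eef_rot: [-0.001, 0.023, 1.0, -0.0]
force: [0.2, 0.2, -0.9]
width: 36.4
```

Emit:
arm_command(
  delta_pos=[
    [-0.005,0.05,0],
    [-0.01,0.1,0],
    [-0.015,0.15,0],
    [-0.017,0.1805,0],
    [-0.017,0.1805,0],
  ],
  dr=[
    [0,0,0.131],
    [0,0,0.131],
    [0,0,0.131],
    [0,0,0.131],
    [0,0,0.131],
  ],
  claw=[0.03,0.03,0.03,0.03,0.03],
)

```text
clock: 37.85
tcp_pos: [503.6, 340.0, 118.9]
eef_rot: [-0.0, 0.089, 0.996, -0.0]
force: [-0.2, 0.2, -0.3]
width: 36.5
```

Emit:
arm_command(
  delta_pos=[
    [0,0,0.03],
    [0,0,0.06],
    [0,0,0.06],
    [0,0,0.06],
  ],
  dr=[
    [0,0,0],
    [0,0,0],
    [0,0,0],
    [0,0,0],
  ],
  claw=[0.03,0.03,0.03,0.03],
)

```text
clock: 38.35
tcp_pos: [504.0, 338.5, 60.6]
eef_rot: [-0.0, 0.091, 0.996, -0.0]
force: [-0.6, -0.2, -0.3]
width: 36.7
```

```bash
python3 - <<'E'
from h import *
c=snap("wrist","w18"); W=world(c); o=env.get_obs(); print(o["tcp_pos"],o["width"])
im=c["image"].astype(int).sum(2)//3
for r in (222,232): 
    print("dark cols",r,[k for k in range(180,380) if im[r,k]<90])
print("col 262 dark",[k for k in range(60,262) if im[k,262]<85],"col 281",[k for k in range(60,262) if im[k,300]<85])
# sink held: points around TCP
m=(W[...,2]>52)&(W[...,2]<78)&(abs(W[...,0]-504)<25)&(abs(W[...,1]-340)<18); print(m.sum(),np.percentile(W[m],[2,50,98],axis=0).round(1) if m.any() else "")
E
```

```text
[504.47032557 338.99132334  61.11757744] 36.61624636060346
dark cols 222 [243, 244, 320, 321]
dark cols 232 [243, 244, 320, 321]
col 262 dark [83, 124, 125, 126, 127, 128, 129, 130, 131, 132, 133, 134, 135, 136, 137, 138, 139, 140, 141, 142, 143, 144, 145, 146, 147, 148, 149, 150, 151, 152, 153, 154, 155, 156, 157, 158, 159, 160, 161, 162, 187, 188, 189, 190, 235, 236] col 281 [83, 84, 187, 188, 189, 190, 235, 236]
2212 [[486.  322.6  53.1]
 [499.8 341.2  66.1]
 [516.6 357.5  73.8]]
```

Emit:
arm_command(
  delta_pos=[
    [0,0,0.025],
    [0,0,0.038],
    [0,0,0.044],
    [0,0,0.044],
  ],
  dr=[
    [0,0,0],
    [0,0,0],
    [0,0,0],
    [0,0,0],
  ],
  claw=[0.03,0.03,0.03,0.03],
)

```text
clock: 38.9
tcp_pos: [504.2, 339.8, 16.8]
eef_rot: [0.0, 0.09, 0.996, 0.0]
force: [-0.1, 0.7, 0.4]
width: 36.4
```

Emit:
arm_command(
  delta_pos=[
    [0,0,0],
    [0,0,0],
    [0,0,0],
    [0,0,-0.03],
    [0,0,-0.074],
  ],
  dr=[
    [0,0,0],
    [0,0,0],
    [0,0,0],
    [0,0,0],
    [0,0,0],
  ],
  claw=[0.052,0.052,0.052,0.052,0.052],
)

```text
clock: 39.52
tcp_pos: [502.5, 338.9, 89.6]
eef_rot: [-0.002, 0.09, 0.996, -0.001]
force: [-0.6, 0.8, -0.3]
width: 52.2
```

Emit:
arm_command(
  delta_pos=[
    [0.04,0,-0.06],
    [0.06,0,-0.09],
    [0.06,0,-0.09],
  ],
  dr=[
    [0,0,0],
    [0,0,0],
    [0,0,0],
  ],
  claw=[0.052,0.052,0.052],
)

```text
clock: 39.9
tcp_pos: [444.9, 351.7, 183.4]
eef_rot: [0.002, 0.09, 0.996, 0.002]
force: [0.0, -0.0, -0.6]
width: 51.7
```

```bash
python3 - <<'E'
from h import *
c=snap("wrist","w19"); W=world(c); o=env.get_obs(); print(o["tcp_pos"],o["clock"])
for P in ((504,340),(441,351.5)):
    m=(W[...,2]>17)&(W[...,2]<32)&(abs(W[...,0]-P[0])<26)&(abs(W[...,1]-P[1])<24)
    print(rects(c,cv2.morphologyEx(m.astype(np.uint8),cv2.MORPH_CLOSE,np.ones((7,7),np.uint8)),24,100),np.percentile(W[m][:,2],[10,50,90]))
# whole-scene check: tester knob bar and small things vs the first top picture
t=snap("top","t9"); T=world(t); a=np.load("top0.npz")["image"].astype(int); d=abs(t["image"].astype(int)-a).max(2)>50
n,l,st,ce=cv2.connectedComponentsWithStats(cv2.morphologyEx(d.astype(np.uint8),cv2.MORPH_CLOSE,np.ones((5,5),np.uint8)))
for i in range(1,n):
    if st[i,4]>15: print("changed",ce[i].round(),st[i,4],ray(t,ce[i],20).round())
m=(abs(T[...,2]-79.5)<5)&(abs(T[...,0]-501)<35)&(abs(T[...,1]+228)<35); print("bar",rects(t,m,79.5,15))
E
```

```text
[444.99713048 351.02658097 181.56578406] 39.95
[(array([501.1, 340.6]), array([29.7, 36.5], dtype=float32), 1.391)] [21.20273472 23.05238153 23.98850375]
[(array([441.6, 351.6]), array([28.6, 36.6], dtype=float32), 1.391)] [20.53454769 22.942577   23.99323643]
changed [ 54. 241.] 10007 [[442. 553.]]
changed [124. 222.] 1474 [[487. 379.]]
changed [234. 202.] 142 [[532. 103.]]
changed [367. 208.] 38 [[ 510. -232.]]
changed [ 27. 233.] 177 [[464. 621.]]
changed [236. 238.] 157 [[440. 100.]]
changed [124. 302.] 16 [[289. 373.]]
changed [  4. 321.] 42 [[251. 661.]]
changed [ 44. 345.] 27 [[191. 561.]]
changed [100. 406.] 1362 [[ 50. 419.]]
changed [151. 389.] 23 [[ 86. 303.]]
changed [287. 386.] 19 [[ 85. -18.]]
changed [313. 400.] 112 [[ 53. -78.]]
changed [  7. 401.] 46 [[ 66. 638.]]
changed [283. 406.] 104 [[41. -8.]]
changed [331. 414.] 67 [[  21. -120.]]
bar [(array([ 501. , -227.9]), array([12.4, 46.6], dtype=float32), -0.679)]
```

```bash
python3 -c "
from bench import ticket; print(ticket.hand_in())"
```

```text
the job is handed in; nothing more can be done
None
```

I did the whole job in the order asked and handed it in at about 40 s on the robot clock. The hand-in gave no verdict.

- **Heatsinks on the pads:** I found two black heatsinks, with no third in the top or scene views. I set them on pads 2 and 1. They were square to the pads and centred across them, but about 1.5 mm off along the plate's x, so a thin strip of brass showed on one side. I left that as small enough.
- **Setting:** I turned the knob until its white line pointed at the arrow head (bar at 0.19 rad, arrow at about 0.197). I then pressed the small, middle and large buttons in turn. Each reached its stop, with the tip at about 56 mm and a force of 15 to 21 N.
- **Back to rest:** I turned the knob back to the steel stud. The last top picture put the bar at 2.463 rad and the stud at about 2.46. Both heatsinks stayed on their pads up to then: a picture comparison just before the turn showed no movement.
- **Into the tray:** Both heatsinks are in cells of their own, flat and fins up, with tops at about 23 to 24 mm. The gripper is empty and well clear above them.
- **Other things on the bench:** Compared with the first top picture, the only changes on the bench were the arm, the tray, the spots the heatsinks came from and the knob.

No check failed. The wrist camera read about 1 to 2 mm off the robot's own position, and I allowed for that.

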